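# Feel for the flywheel's heavy side and hold it down

### The job

The plywood flywheel on the balancing stand has a lead plug sealed inside it near the rim, and nothing on the outside shows where. Turn the wheel by its rim, feel from the effort which side is heavy, and bring that side straight down, below the axle. Finish while still gripping the rim and holding the wheel still like that, ready for the bottom to be marked, and leave the other things on the bench where they are.

Things in the scene. Friction and masses are not known exactly. Their poses are not given: they have to be found in the camera images.
- stand: heavy balancing stand that does not shift: dark steel base plate 170 (x) x 200 (y) x 20 mm, with two aluminium uprights 20 mm thick in x, 50 mm wide in y, tops 150 mm above the bench, standing 35 to 55 mm either side of the middle in x. The flywheel hangs between them. Origin: middle of the base's underside, on the bench; z up; x along the axle
- axle (a point): centre of the flywheel, on the level axle, 130 mm above the stand's origin; axes as the stand's (x along the axle; they do not turn with the wheel). The flywheel is a plain plywood disc 180 mm in diameter and 30 mm thick (its flat faces lie 15 mm either side of this point in x). The evenly spaced brass screws on its faces tell nothing about the heavy side
- rim_top (a point): topmost point of the wheel's rim, 220 mm above the bench, fixed to the stand (it does not turn). Here, and up to 45 degrees to either side, the rim can be pinched across its two faces. Sealed in the wheel, 55 mm from the axle, is a lead plug of 0.47 to 0.66 kg, on a side that differs every time; it starts at least 45 degrees from straight down
- wheel (a joint): turning angle of the flywheel, rad, no end stops; grows as the top of the wheel moves to the stand's +y. Its zero tells nothing of the heavy side. The axle's friction, 0.40 N m, exceeds the plug's pull (0.25 to 0.36 N m when level with the axle, none straight above or below), so the wheel stays where it is left; turning takes more effort while the heavy side goes up than while it comes down
- block: an oak block 100 x 60 x 35 mm lying flat, bystander; origin at the middle of its underside
- try_square: a small try square lying flat: dark wooden stock 100 x 18 x 16 mm with a steel blade 150 mm long at right angles to it, bystander; origin at the middle of its underside
- jar: a closed glass jar 60 mm across and 75 mm tall, bystander; origin at the middle of its underside
- driver: a screwdriver with a wooden handle lying down, bystander; origin at the middle of its underside
- collar: a steel shaft collar 48 mm across and 16 mm tall lying flat, bystander; origin at the middle of its underside
- spool: a wooden ring 64 mm across and 30 mm tall lying flat, bystander; origin at the middle of its underside
- glue: a white bottle 56 mm across and 150 mm tall with an orange cap, bystander; origin at the middle of its underside

How it is judged:
At the end, for the whole second after the job is handed in: The middle of the hidden plug is within 15 degrees of straight below the axle, the wheel is still (slower than 0.05 rad/s), and the fingers are still on it with more than 2 N, for the whole last second (z of plug_c0 in the frame of stand below 0.0768755 m and contact force between the fingers and wheel_c0 above 2 N and velocity of joint wheel between -0.05 and 0.05 rad/s); the arm keeps its last pose, push and grip.
It fails at once if a bystander is disturbed (moved more than 25 mm) (distance of any of block, try_square, jar, driver, collar, spool, glue from where it was at the start of the episode above 0.025 m).
It also fails if it takes over 72 s, if anything falls off the work surface, if the arm or the gripper's body presses on something with over 40 N, if the wrist force passes 120 N, or if a joint passes its speed limit or range.

### The arm

A 6-joint arm with a two-finger parallel gripper is mounted at the origin on the work surface. World frame = base frame: x ahead of the robot, y to its left, z up, the work surface at z = 0. Lengths are in m, angles in rad, forces in N, time in s.
With the tool pointing down it reaches from about 0.375 to 0.975 m from the base axis. Payload 3.8 kg.
Tool frame: the origin (TCP) lies midway between the tips of the shut fingers; the grasp point (between the pads) lies 19 mm behind it (bot.grip_point_offset is the z of the grasp point in the tool frame, in m); z points along the fingers, y is the line along which they close (so a half turn about z gives the same grasp; the last joint's range is limited). The gripper opens to 85 mm and grips with 20 to 120 N. Pads are 22 mm wide; open, the fingers measure 114 mm over their backs; the gripper's body (76 mm by 85 mm) begins 54 mm behind the grasp point. The pads swing forward as they close: fully open they stand 13 mm farther back than shut.
Start: joints at [1.187, 0.264, 1.604, -0, 1.274, -0.037], TCP at [0.229, 0.635, 0.231] pointing down, gripper open.
Joint ranges: [-2.63, 2.63], [-0.94, 2.18], [0.31, 2.57], [-1.31, 4.45], [0, 2.66], [-2.55, 2.55]. Speed limits (rad/s): [2.57, 2.57, 3.14, 3.14, 3.14, 3.14].

### API

Orientations are given as a rotation vector (axis times angle).
In Python, from workcell import sensors, optics, order, bot gives the robot as it stands.
- The arm moves only by the tool play_rows, never from a script. Its argument "commands" is a list of rows, each a list of 6 numbers: the shift along the tool's x, y, z in cm, then the turn, a rotation vector about the tool's x, y, z in rad. In form: [[dx, dy, dz, wx, wy, wz], ...]. A call has 1 to 5 rows; each row shifts and turns the commanded pose from where the row before left it, along the tool's axes as they then stand; what a row does not reach is not made up. A row lasts 1/12 s, in which the tool goes at most 41.7 mm and 7.16 degrees, less where a joint would pass 70% of its speed; a pose out of reach is approached as far as the arm can. A call with a gripper value outside its range is refused whole. "grip" is the closure, from 0 (fully open) to 1 (shut), set as the call begins (left out, the last holds). The fingers move at their own pace and stop on an object; "force" is the grip in N (left out, the last holds). Time passes only in rows, so rows that do not move let the fingers close. It gives the time, the measured TCP pose, the force, the opening and the grip force at its end, in the units of the state.
- sensors.read_state(): the state, without advancing time (a new reading comes with each control period).
- optics.read_camera(name): name is "scene" or "top"; returns the picture (384x512x3 uint8, red, green, blue); there is no depth.
- optics.camera_info(name): a dict with "mtx" (3x3 intrinsics, pixels), "R" (3x3) and "t" (3): a world point X has camera coordinates R X + t. Camera axes: x right, y down, z forward; pixel columns grow to the right and rows downward; lengths in m; the calibration is good to about 2 mm. A picture is of the moment at which its call begins. camera_info takes no time and is no camera call.
- order.finish_job(): hands the job in; it is judged then, once.
The state is a dict: "time": time; "q": joint angles; "joint_vel": joint speeds; "joint_torque": joint torques, N m; "tool_pos": TCP position; "tcp_rot": TCP orientation; "wrist_force": force on the tool from outside, world axes, zero at the start; "torque": the same for the moment, N m; "width": opening from 0.0 (shut) to 1.0 (fully open); "grip_force": force on a finger pad.
Only numpy, scipy, OpenCV 4.12 (cv2) and the standard library are available. Lean on these libraries where they do the work, as an engineer would, in place of code of your own. Each camera call takes 0.05 s, during which the arm holds its last target. There are 200 camera calls.

## Working session

There is one attempt and no reset: what is moved stays moved. The work goes in short steps, Python scripts to look and compute and a tool call to move; the robot and the scene stay as the last step left them, time stands still between calls to the robot, and variables do not carry over. Pictures are saved under pics/ and viewed, at most 10 in all, crops included, and the job is handed in when it is done.

Besides the shell and the picture viewer there is one more tool, called after "Emit:" as name(argument=value, ...), one argument or row to a line, values as JSON. play_rows: Moves the arm, as the interface text tells. Its arguments: {"type":"object","properties":{"commands":{"type":"array","items":{"type":"array","items":{"type":"number"}}},"grip":{"type":"number"},"force":{"type":"number"}},"required":["commands"]}

```bash
mkdir -p pics; python3 - <<'E'
from workcell import sensors, optics, order, bot
import cv2
for n in("scene","top"):
    im=optics.read_camera(n); cv2.imwrite(f"pics/{n}0.png",cv2.cvtColor(im,cv2.COLOR_RGB2BGR))
    c=optics.camera_info(n); print(n,c["mtx"],c["R"],c["t"])
print(sensors.read_state()); print(bot.grip_point_offset,[a for a in dir(bot) if a[0]!='_'])
E
```

```text
scene [[384.97841052   0.         256.42960729]
 [  0.         384.97841052 187.73519023]
 [  0.           0.           1.        ]] [[ 0.70513609  0.7090422   0.00649979]
 [ 0.39464137 -0.38481863 -0.83436971]
 [-0.5891021   0.59090928 -0.55116689]] [-0.43909813 -0.0426568   1.55827065]
top [[373.79306715   0.         255.39510454]
 [  0.         373.79306715 191.32198301]
 [  0.           0.           1.        ]] [[ 0.00987164 -0.99985699 -0.01373138]
 [-0.98674331 -0.0075158  -0.16211461]
 [ 0.16198822  0.01514969 -0.98667639]] [0.07886219 0.56258584 1.05904021]
{'time': 0.1, 'q': array([ 1.18710516e+00,  2.64680412e-01,  1.60523439e+00,  3.98099322e-05,
        1.27374094e+00, -3.69147588e-02]), 'joint_vel': array([ 0.00099192, -0.00207718, -0.0023454 ,  0.00036829, -0.00152176,
       -0.00095947]), 'joint_torque': array([ 2.51612510e-04, -5.16708612e+01, -3.68590057e+01, -9.90874582e-05,
        6.36328026e-03, -1.24342716e-05]), 'tool_pos': array([0.22915808, 0.63419718, 0.23008645]), 'tcp_rot': array([-0.54192697, -3.09402164,  0.00315635]), 'wrist_force': array([-0.08328834, -0.0461435 ,  0.01672668]), 'torque': array([ 0.02354575, -0.00132515, -0.06975915]), 'grip_force': 0.0, 'width': 0.9990897928538353}
-0.0187 ['MotionError', 'grip_point_offset']
```

View pics/scene0.png

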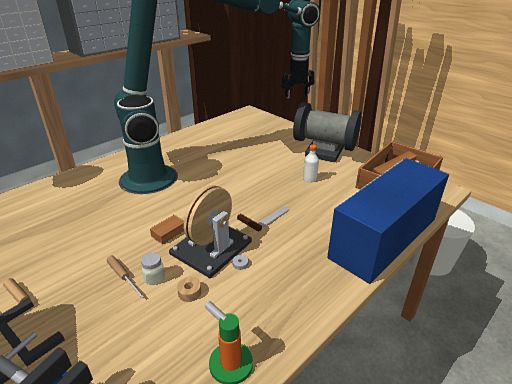

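View pics/top0.png

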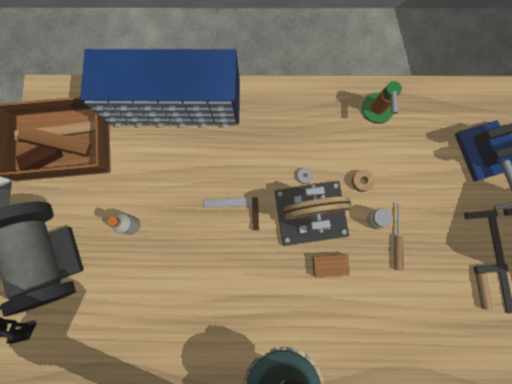

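```bash
python3 - <<'E'
import cv2
a=cv2.imread("pics/top0.png")[170:260,255:375]; cv2.imwrite("pics/c1.png",cv2.resize(a,None,fx=6.5,fy=6.5,interpolation=cv2.INTER_CUBIC))
E
```

```text
(no output)
```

View pics/c1.png

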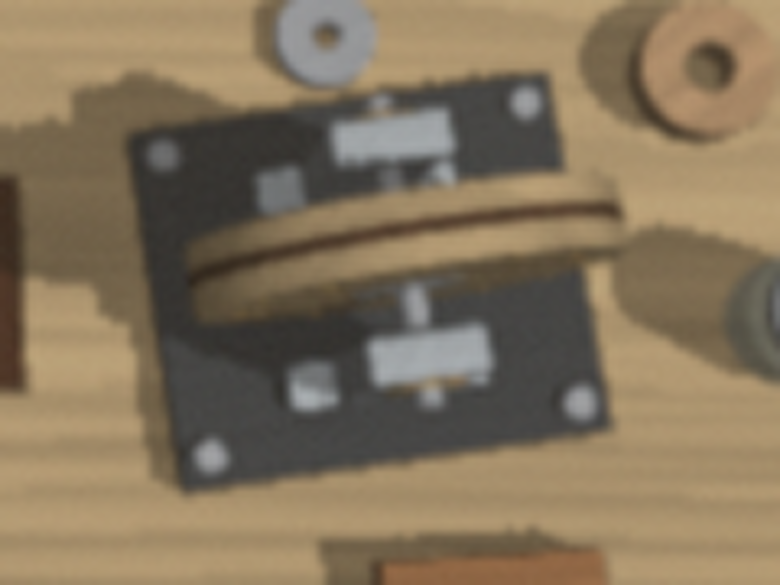

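```bash
cat > h.py <<'E'
import numpy as np
from scipy.spatial.transform import Rotation as R
from workcell import sensors, optics, order, bot
def proj(n,X):
    c=optics.camera_info(n); p=(np.atleast_2d(X)@c["R"].T+c["t"])@c["mtx"].T
    return p[:,:2]/p[:,2:]
E
python3 - <<'E'
from h import *
from scipy.optimize import least_squares
px=np.array([[130,135],[548,75],[610,428],[183,490],[393,137],[430,355]])/6.5+[255,170]-0.42
L=np.array([[.085,.1,.02],[.085,-.1,.02],[-.085,-.1,.02],[-.085,.1,.02],[.045,0,.15],[-.045,0,.15]])
T=lambda v:L@R.from_euler('z',v[2]).as_matrix().T+[v[0],v[1],0]
s=least_squares(lambda v:(proj("top",T(v))-px).ravel(),[.5,-.1,0]); print(s.x,s.fun.reshape(-1,2).round(2))
v=s.x; c=lambda l:(R.from_euler('z',v[2]).as_matrix()@l+[v[0],v[1],0])
for p in ([0,0,.22],[0,.0636,.1936],[0,-.0636,.1936],[0,.09,.13],[0,-.09,.13]): print(p,c(np.array(p)),proj("scene",c(np.array(p))),proj("top",c(np.array(p))),(proj("top",c(np.array(p)))-[255,170]+.42)*6.5)
st=sensors.read_state();print(R.from_rotvec(st['tcp_rot']).as_matrix().round(3))
E
```

```text
[ 0.50303649 -0.08357885  0.14973008] [[-0.61 -0.83]
 [ 0.31 -0.8 ]
 [ 0.86  0.7 ]
 [-0.29  0.7 ]
 [-0.1   0.13]
 [-0.15 -0.02]]
[0, 0, 0.22] [ 0.50303649 -0.08357885  0.22      ] [[206.25799665 189.30982555]] [[322.02104687 203.9605822 ]] [[438.36680464 223.47378431]]
[0, 0.0636, 0.1936] [ 0.49354919 -0.02069045  0.1936    ] [[221.40684555 187.24792036]] [[295.5346606  208.81523075]] [[266.20529391 255.02899989]]
[0, -0.0636, 0.1936] [ 0.51252378 -0.14646726  0.1936    ] [[191.13992419 207.44810584]] [[345.10225436 201.79008133]] [[588.39465336 209.36552867]]
[0, 0.09, 0.13] [0.48961107 0.00541417 0.13      ] [[227.85494541 200.55697423]] [[283.70139903 212.9132466 ]] [[189.28909371 281.6661029 ]]
[0, -0.09, 0.13] [ 0.5164619  -0.17257188  0.13      ] [[186.43268609 230.17464107]] [[349.49651365 203.58423693]] [[616.95733873 221.02754004]]
[[-0.94   0.34  -0.001]
 [ 0.34   0.94  -0.002]
 [ 0.    -0.002 -1.   ]]
```

Emit:
play_rows(
  commands=[
    [0,0,-3.5,0,0,0],
    [0,0,-3.5,0,0,0],
    [-2.51,-2.91,0,0,0,0],
    [-2.51,-2.91,0,0,0,0],
    [-2.51,-2.91,0,0,0,0],
  ],
  grip=0.0,
)

```text
time: 0.52
tool_pos: [0.2707, 0.5265, 0.3017]
tcp_rot: [0.539, 3.094, 0.001]
wrist_force: [0.3, 0.6, -0.5]
width: 0.998
grip_force: 0.0
```

Emit:
play_rows(
  commands=[
    [-2.51,-2.91,0,0,0,0],
    [-2.51,-2.91,0,0,0,0],
    [-2.51,-2.91,0,0,0,0],
    [-2.51,-2.91,0,0,0,0],
    [-2.51,-2.91,0,0,0,0],
  ],
)

```text
time: 0.93
tool_pos: [0.3391, 0.3457, 0.3008]
tcp_rot: [-0.541, -3.094, 0.001]
wrist_force: [0.6, -0.5, -0.2]
width: 1.001
grip_force: 0.0
```

Emit:
play_rows(
  commands=[
    [-2.51,-2.91,0,0,0,0],
    [-2.51,-2.91,0,0,0,0],
    [-2.51,-2.91,0,0,0,0],
    [-2.51,-2.91,0,0,0,0],
    [-2.51,-2.91,0,0,0,0],
  ],
)

```text
time: 1.35
tool_pos: [0.4076, 0.1663, 0.301]
tcp_rot: [-0.541, -3.094, 0.0]
wrist_force: [1.3, 0.1, 0.4]
width: 0.998
grip_force: 0.0
```

Emit:
play_rows(
  commands=[
    [-2.51,-2.91,0,0,0,0],
    [-2.51,-2.91,0,0,0,0],
    [-2.51,-2.91,0,0,0,0],
    [-2.51,-2.91,0,0,0,0],
    [-2.51,-2.91,0,0,0,0],
  ],
)

```text
time: 1.77
tool_pos: [0.4762, -0.0133, 0.301]
tcp_rot: [-0.542, -3.094, -0.0]
wrist_force: [1.4, 0.2, -1.3]
width: 1.0
grip_force: 0.0
```

Emit:
play_rows(
  commands=[
    [-2.51,-2.91,0,0,0,0],
    [-2.51,-2.91,0,0,0,0],
    [0,0,0,0,0,0.119],
    [0,0,0,0,0,0.119],
    [0,0,0,0,0,0.119],
  ],
)

```text
time: 2.18
tool_pos: [0.5035, -0.0842, 0.3004]
tcp_rot: [-1.094, -2.943, 0.0]
wrist_force: [0.6, -0.0, 0.1]
width: 1.003
grip_force: 0.0
```

Emit:
play_rows(
  commands=[
    [0,0,0,0,0,0.119],
    [0,0,0,0,0,0.119],
    [0,0,0,0,0,0.119],
    [0,0,0,0,0,0.119],
    [0,0,0,0,0,0.119],
  ],
)

```text
time: 2.6
tool_pos: [0.5034, -0.0831, 0.3007]
tcp_rot: [-1.907, -2.496, 0.001]
wrist_force: [0.4, 0.3, 0.6]
width: 0.996
grip_force: 0.0
```

Emit:
play_rows(
  commands=[
    [0,0,0,0,0,0.119],
    [0,0,0,0,0,0],
    [0,0,0,0,0,0],
  ],
)

```text
time: 2.85
tool_pos: [0.5034, -0.0831, 0.3009]
tcp_rot: [-2.041, -2.388, 0.001]
wrist_force: [-0.7, -0.3, -0.7]
width: 0.996
grip_force: 0.0
```

Emit:
play_rows(
  commands=[
    [0,0,2.26,0,0,0],
    [0,0,2.26,0,0,0],
    [0,0,2.26,0,0,0],
    [0,0,2.26,0,0,0],
    [0,0,2.26,0,0,0],
  ],
)

```text
time: 3.27
tool_pos: [0.5036, -0.0831, 0.1872]
tcp_rot: [2.041, 2.388, 0.0]
wrist_force: [-0.3, -0.4, -1.2]
width: 0.998
grip_force: 0.0
```

Emit:
play_rows(
  commands=[
    [0,0,0,0,0,0],
    [0,0,0,0,0,0],
    [0,0,0,0,0,0],
    [0,0,0,0,0,0],
    [0,0,0,0,0,0],
  ],
  grip=1.0,
  force=60,
)

```text
time: 3.68
tool_pos: [0.5031, -0.0838, 0.1907]
tcp_rot: [-2.044, -2.386, 0.003]
wrist_force: [-2.2, -1.0, 4.3]
width: 0.339
grip_force: 63.8
```

Emit:
play_rows(
  commands=[
    [0,0,0,0,0,0],
    [0,0,0,0,0,0],
    [0,0,0,0,0,0],
    [0,0,0,0,0,0],
    [0,0,0,0,0,0],
  ],
)

```text
time: 4.1
tool_pos: [0.5032, -0.0837, 0.1907]
tcp_rot: [2.044, 2.385, -0.002]
wrist_force: [-7.0, -0.8, 7.6]
width: 0.336
grip_force: 64.1
```

```bash
python3 - <<'E'
from h import *
import cv2
s=sensors.read_state(); print({k:np.round(v,3) for k,v in s.items()})
a=optics.read_camera("scene")[150:290,130:290]
cv2.imwrite("pics/g1.png",cv2.cvtColor(cv2.resize(a,None,fx=4,fy=4,interpolation=cv2.INTER_CUBIC),cv2.COLOR_RGB2BGR))
E
```

```text
{'time': np.float64(4.1), 'q': array([-0.213, -0.019,  1.997, -0.002,  1.164, -0.366]), 'joint_vel': array([ 0.002, -0.002, -0.001, -0.001, -0.001,  0.   ]), 'joint_torque': array([ 1.0050e+00, -3.1140e+01, -3.5365e+01,  7.3300e-01, -2.1520e+00,
        3.0000e-02]), 'tool_pos': array([ 0.503, -0.084,  0.191]), 'tcp_rot': array([ 2.044e+00,  2.385e+00, -2.000e-03]), 'wrist_force': array([-6.988, -0.779,  7.554]), 'torque': array([-0.18 ,  1.073,  0.076]), 'grip_force': np.float64(64.081), 'width': np.float64(0.336)}
```

View pics/g1.png

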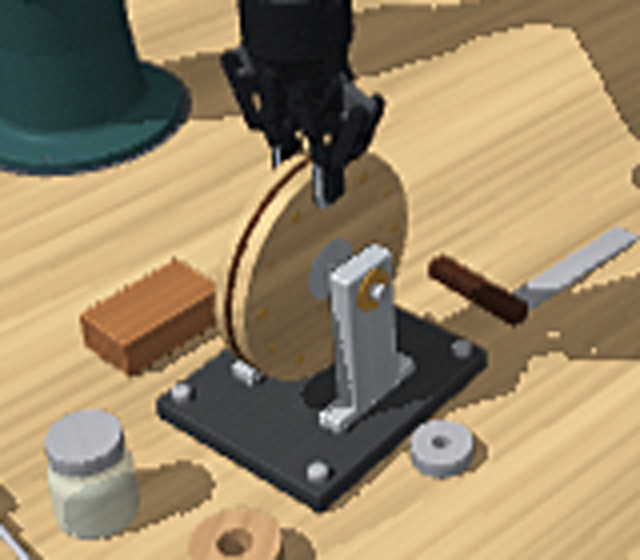

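Emit:
play_rows(
  commands=[
    [-0.3,0,0.01,0,0.05,0],
    [-0.3,0,0.01,0,0.05,0],
    [-0.3,0,0.01,0,0.05,0],
    [-0.3,0,0.01,0,0.05,0],
    [-0.3,0,0.01,0,0.05,0],
  ],
)

```text
time: 4.57
tool_pos: [0.5055, -0.0986, 0.1887]
tcp_rot: [-1.913, -2.234, -0.241]
wrist_force: [-5.9, 0.3, 4.0]
width: 0.34
grip_force: 63.6
```

```bash
cat > rd.py <<'E'
from h import *
import json
s=sensors.read_state()
yaw=.152; A=np.array([.503,-.0836,.13]); ex=np.array([np.cos(yaw),np.sin(yaw),0]); ey=np.array([-ex[1],ex[0],0])
Rm=R.from_rotvec(s['tcp_rot']).as_matrix(); d=s['tool_pos']-A
th=np.arctan2(-Rm[:,2]@ey,-Rm[2,2])  # lean to stand +y
pos=np.arctan2(d@ey,d[2]); r=np.hypot(d@ey,d[2])
F,M=s['wrist_force'],s['torque']
tF=np.cross(d,F)@ex; tM=M@ex
print("t %.2f lean %.3f pos %.3f r %.4f ax %.4f"%(s['time'],th,pos,r,d@ex),"F stand",np.round([F@ex,F@ey,F[2]],2),"rxF %.3f M.x %.3f sum %.3f"%(tF,tM,tF+tM),"w %.2f g %.0f"%(s['width'],s['grip_force']))
open("log.txt","a").write(json.dumps([s['time'],th,tF,tM,F@ey,F[2],r])+"\n")
E
python3 rd.py
```

```text
t 4.57 lean -0.251 pos -0.253 r 0.0606 ax 0.0002 F stand [-5.77  1.15  4.  ] rxF -0.128 M.x -0.068 sum -0.196 w 0.34 g 64
```

Emit:
play_rows(
  commands=[
    [-0.3,0,0.01,0,0.05,0],
    [-0.3,0,0.01,0,0.05,0],
    [-0.3,0,0.01,0,0.05,0],
    [-0.3,0,0.01,0,0.05,0],
    [-0.3,0,0.01,0,0.05,0],
  ],
)

```text
time: 4.98
tool_pos: [0.5076, -0.1126, 0.183]
tcp_rot: [-1.772, -2.07, -0.454]
wrist_force: [-5.3, -0.2, 3.2]
width: 0.342
grip_force: 63.6
```

```bash
python3 rd.py
```

```text
t 4.98 lean -0.501 pos -0.506 r 0.0605 ax 0.0002 F stand [-5.28  0.56  3.24] rxF -0.125 M.x 0.069 sum -0.056 w 0.34 g 64
```

Emit:
play_rows(
  commands=[
    [-0.3,0,0.01,0,0.05,0],
    [-0.3,0,0.01,0,0.05,0],
    [-0.3,0,0.01,0,0.05,0],
    [-0.3,0,0.01,0,0.05,0],
    [-0.3,0,0.01,0,0.05,0],
  ],
)

```text
time: 5.4
tool_pos: [0.5095, -0.1247, 0.1739]
tcp_rot: [-1.623, -1.897, -0.64]
wrist_force: [-5.2, -0.1, 3.6]
width: 0.337
grip_force: 63.6
```

```bash
python3 rd.py
```

```text
t 5.40 lean -0.751 pos -0.758 r 0.0605 ax 0.0002 F stand [-5.18  0.72  3.63] rxF -0.182 M.x 0.041 sum -0.141 w 0.34 g 64
```

Emit:
play_rows(
  commands=[
    [0.3,0,0.01,0,-0.05,0],
    [0.3,0,0.01,0,-0.05,0],
    [0.3,0,0.01,0,-0.05,0],
    [0.3,0,0.01,0,-0.05,0],
    [0.3,0,0.01,0,-0.05,0],
  ],
)

```text
time: 5.82
tool_pos: [0.5081, -0.1152, 0.1808]
tcp_rot: [-1.781, -2.076, -0.445]
wrist_force: [-3.7, -8.5, -4.9]
width: 0.339
grip_force: 64.6
```

```bash
python3 rd.py
```

```text
t 5.82 lean -0.490 pos -0.563 r 0.0600 ax 0.0003 F stand [-5.   -7.87 -4.92] rxF 0.557 M.x -1.646 sum -1.089 w 0.34 g 65
```

Emit:
play_rows(
  commands=[
    [0.3,0,0.01,0,-0.05,0],
    [0.3,0,0.01,0,-0.05,0],
    [0.3,0,0.01,0,-0.05,0],
    [0.3,0,0.01,0,-0.05,0],
    [0.3,0,0.01,0,-0.05,0],
  ],
)

```text
time: 6.23
tool_pos: [0.506, -0.1016, 0.1872]
tcp_rot: [-1.921, -2.241, -0.231]
wrist_force: [-4.9, -10.2, -1.2]
width: 0.34
grip_force: 64.7
```

```bash
python3 rd.py
```

```text
t 6.23 lean -0.239 pos -0.309 r 0.0601 ax 0.0002 F stand [-6.35 -9.32 -1.15] rxF 0.555 M.x -1.787 sum -1.233 w 0.34 g 65
```

Emit:
play_rows(
  commands=[
    [0.3,0,0.01,0,-0.05,0],
    [0.3,0,0.01,0,-0.05,0],
    [0.3,0,0.01,0,-0.05,0],
    [0.3,0,0.01,0,-0.05,0],
    [0.3,0,0.01,0,-0.05,0],
  ],
)

```text
time: 6.65
tool_pos: [0.5037, -0.087, 0.1901]
tcp_rot: [2.039, 2.379, -0.011]
wrist_force: [-5.7, -11.6, 1.1]
width: 0.338
grip_force: 64.8
```

```bash
python3 rd.py
```

```text
t 6.65 lean 0.011 pos -0.057 r 0.0602 ax 0.0002 F stand [ -7.43 -10.57   1.06] rxF 0.631 M.x -1.988 sum -1.357 w 0.34 g 65
```

Emit:
play_rows(
  commands=[
    [0.3,0,0.01,0,-0.05,0],
    [0.3,0,0.01,0,-0.05,0],
    [0.3,0,0.01,0,-0.05,0],
    [0.3,0,0.01,0,-0.05,0],
    [0.3,0,0.01,0,-0.05,0],
  ],
)

```text
time: 7.07
tool_pos: [0.5014, -0.072, 0.1891]
tcp_rot: [1.91, 2.227, -0.25]
wrist_force: [-7.1, -12.1, 5.0]
width: 0.341
grip_force: 64.9
```

```bash
python3 rd.py
```

```text
t 7.07 lean 0.260 pos 0.195 r 0.0603 ax 0.0002 F stand [ -8.84 -10.88   4.98] rxF 0.701 M.x -2.091 sum -1.390 w 0.34 g 65
```

Emit:
play_rows(
  commands=[
    [0.3,0,0.01,0,-0.05,0],
    [0.3,0,0.01,0,-0.05,0],
    [0.3,0,0.01,0,-0.05,0],
    [0.3,0,0.01,0,-0.05,0],
    [0.3,0,0.01,0,-0.05,0],
  ],
)

```text
time: 7.48
tool_pos: [0.4992, -0.0579, 0.1845]
tcp_rot: [1.771, 2.061, -0.462]
wrist_force: [-7.6, -10.2, 8.4]
width: 0.342
grip_force: 65.0
```

```bash
python3 rd.py
```

```text
t 7.48 lean 0.511 pos 0.445 r 0.0603 ax 0.0001 F stand [-9.09 -8.92  8.36] rxF 0.703 M.x -2.158 sum -1.455 w 0.34 g 65
```

Emit:
play_rows(
  commands=[
    [0.3,0,0.01,0,-0.05,0],
    [0.3,0,0.01,0,-0.05,0],
    [0.3,0,0.01,0,-0.05,0],
    [0.3,0,0.01,0,-0.05,0],
    [0.3,0,0.01,0,-0.05,0],
  ],
)

```text
time: 7.9
tool_pos: [0.4972, -0.0451, 0.1762]
tcp_rot: [1.623, 1.886, -0.648]
wrist_force: [-7.9, -7.8, 11.5]
width: 0.34
grip_force: 65.2
```

```bash
python3 rd.py
```

```text
t 7.90 lean 0.761 pos 0.701 r 0.0604 ax 0.0001 F stand [-9.03 -6.55 11.48] rxF 0.749 M.x -2.160 sum -1.410 w 0.34 g 65
```

Emit:
play_rows(
  commands=[
    [-0.3,0,0.01,0,0.05,0],
    [-0.3,0,0.01,0,0.05,0],
    [-0.3,0,0.01,0,0.05,0],
    [-0.3,0,0.01,0,0.05,0],
  ],
)

```text
time: 8.23
tool_pos: [0.4981, -0.0512, 0.1799]
tcp_rot: [1.748, 2.038, -0.491]
wrist_force: [-8.0, 3.5, 3.2]
width: 0.344
grip_force: 66.7
```

```bash
python3 rd.py
```

```text
t 8.23 lean 0.547 pos 0.581 r 0.0597 ax 0.0001 F stand [-7.36  4.62  3.23] rxF -0.125 M.x 0.434 sum 0.309 w 0.34 g 67
```

Emit:
play_rows(
  commands=[
    [-0.3,0,0.01,0,0.05,0],
    [-0.3,0,0.01,0,0.05,0],
  ],
)

```text
time: 8.4
tool_pos: [0.499, -0.0564, 0.183]
tcp_rot: [1.807, 2.105, -0.41]
wrist_force: [-7.7, 4.4, 3.3]
width: 0.339
grip_force: 66.8
```

```bash
python3 rd.py
```

```text
t 8.40 lean 0.446 pos 0.478 r 0.0597 ax 0.0001 F stand [-6.94  5.56  3.27] rxF -0.205 M.x 0.665 sum 0.461 w 0.34 g 67
```

Emit:
play_rows(
  commands=[
    [-0.3,0,0.01,0,0.05,0],
    [-0.3,0,0.01,0,0.05,0],
    [-0.3,0,0.01,0,0.05,0],
  ],
)

```text
time: 8.65
tool_pos: [0.5002, -0.0646, 0.1864]
tcp_rot: [1.891, 2.204, -0.282]
wrist_force: [-8.1, 3.9, 4.7]
width: 0.34
grip_force: 66.9
```

```bash
python3 rd.py
```

```text
t 8.65 lean 0.296 pos 0.327 r 0.0596 ax 0.0001 F stand [-7.45  5.07  4.66] rxF -0.197 M.x 0.753 sum 0.556 w 0.34 g 67
```

Emit:
play_rows(
  commands=[
    [-0.3,0,0.01,0,0.05,0],
    [-0.3,0,0.01,0,0.05,0],
    [-0.3,0,0.01,0,0.05,0],
  ],
)

```text
time: 8.9
tool_pos: [0.5015, -0.0733, 0.1886]
tcp_rot: [1.971, 2.299, -0.144]
wrist_force: [-8.2, 4.1, 6.3]
width: 0.337
grip_force: 66.9
```

```bash
python3 rd.py
```

```text
t 8.90 lean 0.146 pos 0.176 r 0.0595 ax 0.0001 F stand [-7.52  5.26  6.31] rxF -0.243 M.x 0.835 sum 0.593 w 0.34 g 67
```

Emit:
play_rows(
  commands=[
    [-0.3,0,0.01,0,0.05,0],
    [-0.3,0,0.01,0,0.05,0],
    [-0.3,0,0.01,0,0.05,0],
  ],
)

```text
time: 9.15
tool_pos: [0.5029, -0.0821, 0.1895]
tcp_rot: [-2.041, -2.383, -0.004]
wrist_force: [-7.0, 4.2, 5.1]
width: 0.341
grip_force: 66.9
```

```bash
python3 rd.py
```

```text
t 9.15 lean -0.005 pos 0.024 r 0.0595 ax 0.0001 F stand [-6.28  5.19  5.08] rxF -0.301 M.x 0.922 sum 0.621 w 0.34 g 67
```

Emit:
play_rows(
  commands=[
    [-0.3,0,0.01,0,0.05,0],
    [-0.3,0,0.01,0,0.05,0],
    [-0.3,0,0.01,0,0.05,0],
  ],
)

```text
time: 9.4
tool_pos: [0.5043, -0.091, 0.1889]
tcp_rot: [-1.964, -2.294, -0.152]
wrist_force: [-8.7, 3.9, 6.5]
width: 0.341
grip_force: 66.9
```

```bash
python3 rd.py
```

```text
t 9.40 lean -0.155 pos -0.127 r 0.0594 ax 0.0002 F stand [-7.97  5.17  6.52] rxF -0.354 M.x 1.006 sum 0.653 w 0.34 g 67
```

Emit:
play_rows(
  commands=[
    [-0.3,0,0.01,0,0.05,0],
    [-0.3,0,0.01,0,0.05,0],
    [-0.3,0,0.01,0,0.05,0],
  ],
)

```text
time: 9.65
tool_pos: [0.5057, -0.0997, 0.1871]
tcp_rot: [-1.883, -2.2, -0.289]
wrist_force: [-6.3, 3.8, 6.4]
width: 0.341
grip_force: 66.8
```

```bash
python3 rd.py
```

```text
t 9.65 lean -0.305 pos -0.279 r 0.0594 ax 0.0002 F stand [-5.66  4.68  6.42] rxF -0.372 M.x 1.164 sum 0.792 w 0.34 g 67
```

Emit:
play_rows(
  commands=[
    [-0.3,0,0.01,0,0.05,0],
    [-0.3,0,0.01,0,0.05,0],
    [-0.3,0,0.01,0,0.05,0],
  ],
)

```text
time: 9.9
tool_pos: [0.5069, -0.108, 0.1839]
tcp_rot: [-1.798, -2.102, -0.417]
wrist_force: [-5.8, 3.3, 7.2]
width: 0.34
grip_force: 66.7
```

```bash
python3 rd.py
```

```text
t 9.90 lean -0.455 pos -0.431 r 0.0593 ax 0.0002 F stand [-5.19  4.15  7.24] rxF -0.403 M.x 1.240 sum 0.837 w 0.34 g 67
```

Emit:
play_rows(
  commands=[
    [-0.3,0,0.01,0,0.05,0],
    [-0.3,0,0.01,0,0.05,0],
    [-0.3,0,0.01,0,0.05,0],
  ],
)

```text
time: 10.15
tool_pos: [0.5081, -0.1158, 0.1795]
tcp_rot: [-1.71, -2.0, -0.535]
wrist_force: [-5.9, 3.7, 6.2]
width: 0.335
grip_force: 66.6
```

```bash
python3 rd.py
```

```text
t 10.15 lean -0.606 pos -0.583 r 0.0593 ax 0.0002 F stand [-5.26  4.53  6.19] rxF -0.426 M.x 1.398 sum 0.972 w 0.34 g 67
```

Emit:
play_rows(
  commands=[
    [-0.3,0,0.01,0,0.05,0],
    [-0.3,0,0.01,0,0.05,0],
    [-0.3,0,0.01,0,0.05,0],
  ],
)

```text
time: 10.4
tool_pos: [0.5092, -0.1228, 0.174]
tcp_rot: [-1.619, -1.894, -0.644]
wrist_force: [-6.3, 2.8, 7.8]
width: 0.337
grip_force: 66.5
```

```bash
python3 rd.py
```

```text
t 10.40 lean -0.756 pos -0.735 r 0.0592 ax 0.0002 F stand [-5.83  3.73  7.83] rxF -0.475 M.x 1.467 sum 0.993 w 0.34 g 67
```

```bash
cat > fit.py <<'E'
from h import *
import json
from scipy.optimize import least_squares
D=np.array([json.loads(l) for l in open("log.txt")])
t,th,tF,M,Fy,Fz,r=D.T
dr=np.where((t>5.5)&(t<8),1,-1)            # +1: top going +y
off=np.where(t<5.5,-.006,np.where(t<8,-.065,.028)); ph=th+.76*off
q=np.sin(th)*Fz-np.cos(th)*Fy
def run(freeL,freef,bias,drop=()):
    k=np.ones(len(t),bool); k[list(drop)]=0
    def f(v):
        L,fr,a,b,c=v; L=L if freeL else .163; fr=fr if freef else .4; c=c if bias else 0
        return np.r_[(tF+L*q+M+c-(fr*dr+a*np.sin(ph)+b*np.cos(ph)))[k],(v-[.163,.4,0,0,0])*1e-3]
    s=least_squares(f,[.163,.4,0,0,0]); L,fr,a,b,c=s.x
    # tau on tool = A sin(alpha+ph'), plug at stand angle; tau=+mg*(-y_plug); plug from bottom toward -y by beta: tau=A sin beta, beta=beta0+ph
    C=np.linalg.inv(s.jac.T@s.jac)*np.mean(f(s.x)[:-5]**2)
    print(freeL,freef,bias,"L %.3f fr %.3f c %.3f A %.3f beta0 %.1f deg rms %.3f"%(L,fr,c,np.hypot(a,b),np.degrees(np.arctan2(b,a)),np.std(s.fun[:-5])),"sd a,b",np.sqrt(np.diag(C))[2:4].round(3))
    return s.fun[:-5]
if __name__=="__main__":
    for o in [(0,0,0),(1,0,0),(1,0,1),(1,1,0),(1,1,1)]: e=run(*o,drop=[3,9])
    run(1,0,0,range(4)) 
    print(e.round(2))
E
python3 fit.py
```

```text
0 0 0 L 0.163 fr 0.400 c 0.000 A 0.262 beta0 29.6 deg rms 0.129 sd a,b [0.077 0.035]
1 0 0 L 0.177 fr 0.400 c 0.000 A 0.392 beta0 21.0 deg rms 0.094 sd a,b [0.067 0.026]
1 0 1 L 0.177 fr 0.400 c -0.263 A 0.415 beta0 -20.5 deg rms 0.091 sd a,b [0.068 0.258]
1 1 0 L 0.198 fr 0.575 c 0.000 A 0.450 beta0 29.0 deg rms 0.087 sd a,b [0.064 0.05 ]
1 1 1 L 0.205 fr 0.629 c -0.418 A 0.485 beta0 -25.8 deg rms 0.078 sd a,b [0.062 0.224]
1 0 0 L 0.176 fr 0.400 c 0.000 A 0.345 beta0 28.1 deg rms 0.072 sd a,b [0.053 0.02 ]
[-0.1   0.13 -0.09 -0.04 -0.    0.1  -0.07  0.02 -0.08  0.11  0.06 -0.03
 -0.12  0.02  0.01  0.11 -0.01]
```

```bash
cat > av.py <<'E'
from h import *
import json,sys
n=int(sys.argv[1]); dr=int(sys.argv[2])
yaw=.152; A=np.array([.503,-.0836,.13]); ex=np.array([np.cos(yaw),np.sin(yaw),0]); ey=np.array([-ex[1],ex[0],0])
o=[]
for i in range(n):
    optics.read_camera("top"); s=sensors.read_state(); F=s['wrist_force']
    o.append([F@ex,F@ey,F[2],s['torque']@ex])
o=np.array(o); Rm=R.from_rotvec(s['tcp_rot']).as_matrix(); d=s['tool_pos']-A
th=np.arctan2(-Rm[:,2]@ey,-Rm[2,2]); pos=np.arctan2(d@ey,d[2]); r=np.hypot(d@ey,d[2])
m=o.mean(0); Fy,Fz,M=m[1:]
tF=(d@ey)*Fz-d[2]*Fy; q=np.sin(th)*Fz-np.cos(th)*Fy
print("t %.2f th %.3f pos %.3f r %.4f"%(s['time'],th,pos,r),m.round(3),"sd",o.std(0).round(3),"tau(.163) %.3f (.176) %.3f"%(tF+.163*q+M,tF+.176*q+M))
h=n//2; print("halves",o[:h].mean(0).round(2),o[h:].mean(0).round(2))
open("log2.txt","a").write(json.dumps([s['time'],dr,th,pos,tF,q,M])+"\n")
E
python3 av.py 10 -1
```

```text
t 10.90 th -0.750 pos -0.771 r 0.0591 [-5.183 -1.268  5.47   0.809] sd [0.516 1.103 2.909 0.428] tau(.163) 0.181 (.176) 0.145
halves [-5.36 -0.41  6.66  1.02] [-5.01 -2.12  4.28  0.6 ]
```

Emit:
play_rows(
  commands=[
    [0,0,0,0,0,0],
    [0,0,0,0,0,0],
    [0,0,0,0,0,0],
    [0,0,0,0,0,0],
    [0,0,0,0,0,0],
  ],
  grip=0,
)

```text
time: 11.32
tool_pos: [0.5103, -0.1236, 0.1707]
tcp_rot: [-1.626, -1.897, -0.64]
wrist_force: [0.0, -0.5, 0.3]
width: 0.994
grip_force: 0.0
```

Emit:
play_rows(
  commands=[
    [0,0,-1.5,0,0,0],
    [0,0,-1.5,0,0,0],
    [0,0,-1.5,0,0,0],
    [0,0,-1.0,0,0,0],
    [0,0,0,0,0,0],
  ],
)

```text
time: 11.73
tool_pos: [0.5174, -0.1634, 0.2134]
tcp_rot: [-1.63, -1.9, -0.642]
wrist_force: [0.1, 0.5, 0.3]
width: 0.997
grip_force: 0.0
```

```bash
python3 av.py 8 0
```

```text
t 12.13 th -0.751 pos -0.767 r 0.1114 [-0.052  0.063 -0.135 -0.317] sd [0.331 0.467 0.444 0.034] tau(.163) -0.304 (.176) -0.303
halves [ 0.1   0.25 -0.24 -0.33] [-0.2  -0.12 -0.03 -0.31]
```

Emit:
play_rows(
  commands=[
    [1.31,0,0.07,0,-0.115,0],
    [1.31,0,0.07,0,-0.115,0],
    [1.31,0,0.07,0,-0.115,0],
    [1.31,0,0.07,0,-0.115,0],
    [1.31,0,0.07,0,-0.115,0],
  ],
)

```text
time: 12.55
tool_pos: [0.5074, -0.1034, 0.2413]
tcp_rot: [-1.961, -2.285, -0.17]
wrist_force: [0.8, -0.2, -0.7]
width: 1.001
grip_force: 0.0
```

Emit:
play_rows(
  commands=[
    [1.31,0,0.07,0,-0.115,0],
    [1.31,0,0.07,0,-0.115,0],
    [1.31,0,0.07,0,-0.115,0],
    [1.31,0,0.07,0,-0.115,0],
    [1.31,0,0.07,0,-0.115,0],
  ],
)

```text
time: 12.97
tool_pos: [0.4976, -0.0388, 0.2349]
tcp_rot: [1.828, 2.13, -0.369]
wrist_force: [-0.5, -0.3, -1.1]
width: 1.005
grip_force: 0.0
```

Emit:
play_rows(
  commands=[
    [1.31,0,0.07,0,-0.115,0],
    [1.31,0,0.07,0,-0.115,0],
    [1.31,0,0.07,0,-0.115,0],
    [0,0,0,0,0,0],
  ],
)

```text
time: 13.3
tool_pos: [0.489, -0.0034, 0.2065]
tcp_rot: [1.618, 1.907, -0.645]
wrist_force: [-0.6, -0.3, -0.5]
width: 1.007
grip_force: 0.0
```

```bash
python3 av.py 8 0
```

```text
t 13.70 th 0.744 pos 0.741 r 0.1126 [ 0.084 -0.243  0.178  0.294] sd [0.507 0.601 0.177 0.022] tau(.163) 0.376 (.176) 0.380
halves [-0.11 -0.53  0.31  0.31] [0.28 0.05 0.04 0.28]
```

```bash
sed -i 's/^q=np.sin/M=M-.45*np.sin(th)\nq=np.sin/' fit.py; sed -i 's/tF+L\*q/tF+L*q/' fit.py; python3 fit.py
```

```text
0 0 0 L 0.163 fr 0.400 c 0.000 A 0.264 beta0 151.2 deg rms 0.137 sd a,b [0.083 0.037]
1 0 0 L 0.179 fr 0.400 c 0.000 A 0.158 beta0 118.0 deg rms 0.095 sd a,b [0.068 0.026]
1 0 1 L 0.179 fr 0.400 c -0.265 A 0.157 beta0 -109.1 deg rms 0.092 sd a,b [0.068 0.26 ]
1 1 0 L 0.200 fr 0.576 c 0.000 A 0.222 beta0 102.1 deg rms 0.087 sd a,b [0.064 0.05 ]
1 1 1 L 0.207 fr 0.630 c -0.421 A 0.215 beta0 -90.7 deg rms 0.079 sd a,b [0.062 0.225]
1 0 0 L 0.178 fr 0.400 c 0.000 A 0.211 beta0 130.0 deg rms 0.072 sd a,b [0.053 0.02 ]
[-0.1   0.13 -0.09 -0.04 -0.01  0.1  -0.07  0.02 -0.08  0.11  0.06 -0.03
 -0.12  0.02  0.01  0.11 -0.01]
```

Emit:
play_rows(
  commands=[
    [0,0,1.5,0,0,0],
    [0,0,1.5,0,0,0],
    [0,0,1.3,0,0,0],
    [0,0,1.0,0,0,0],
    [0,0,0,0,0,0],
  ],
)

```text
time: 14.12
tool_pos: [0.4962, -0.0446, 0.1714]
tcp_rot: [1.631, 1.899, -0.64]
wrist_force: [0.0, -0.6, -0.4]
width: 0.996
grip_force: 0.0
```

Emit:
play_rows(
  commands=[
    [0,0,0,0,0,0],
    [0,0,0,0,0,0],
    [0,0,0,0,0,0],
    [0,0,0,0,0,0],
    [0,0,0,0,0,0],
  ],
  grip=1,
  force=60,
)

```text
time: 14.53
tool_pos: [0.4967, -0.0423, 0.1735]
tcp_rot: [1.631, 1.899, -0.638]
wrist_force: [-1.0, 1.6, 1.5]
width: 0.338
grip_force: 60.5
```

```bash
sed -i 's/F@ey,F\[2\],r\]/F@ey,F[2],r,pos]/; s/"log.txt"/"log3.txt"/' rd.py; python3 rd.py; rm log3.txt
```

```text
t 14.53 lean 0.745 pos 0.765 r 0.0603 ax -0.0000 F stand [-0.8   1.69  1.5 ] rxF -0.011 M.x 0.643 sum 0.632 w 0.34 g 60
```

Emit:
play_rows(
  commands=[
    [-0.3,0,0.01,0,0.05,0],
    [-0.3,0,0.01,0,0.05,0],
    [-0.3,0,0.01,0,0.05,0],
  ],
)

```text
time: 14.78
tool_pos: [0.4977, -0.0489, 0.179]
tcp_rot: [1.72, 2.007, -0.527]
wrist_force: [-4.7, 2.4, 2.6]
width: 0.34
grip_force: 61.1
```

```bash
python3 rd.py
```

```text
t 14.78 lean 0.593 pos 0.621 r 0.0603 ax 0.0000 F stand [-4.27  3.13  2.61] rxF -0.062 M.x 0.321 sum 0.259 w 0.34 g 61
```

Emit:
play_rows(
  commands=[
    [-0.3,0,0.01,0,0.05,0],
    [-0.3,0,0.01,0,0.05,0],
  ],
)

```text
time: 14.95
tool_pos: [0.4985, -0.054, 0.1823]
tcp_rot: [1.779, 2.075, -0.448]
wrist_force: [-4.7, 3.2, 3.3]
width: 0.339
grip_force: 61.2
```

```bash
python3 rd.py
```

```text
t 14.95 lean 0.492 pos 0.520 r 0.0602 ax 0.0000 F stand [-4.14  3.83  3.26] rxF -0.103 M.x 0.480 sum 0.377 w 0.34 g 61
```

Emit:
play_rows(
  commands=[
    [-0.3,0,0.01,0,0.05,0],
    [-0.3,0,0.01,0,0.05,0],
  ],
)

```text
time: 15.12
tool_pos: [0.4993, -0.0594, 0.185]
tcp_rot: [1.837, 2.142, -0.366]
wrist_force: [-5.0, 3.6, 4.9]
width: 0.341
grip_force: 61.3
```

```bash
python3 rd.py
```

```text
t 15.12 lean 0.392 pos 0.419 r 0.0602 ax 0.0000 F stand [-4.44  4.29  4.94] rxF -0.115 M.x 0.529 sum 0.414 w 0.34 g 61
```

Emit:
play_rows(
  commands=[
    [-0.3,0,0.01,0,0.05,0],
    [-0.3,0,0.01,0,0.05,0],
  ],
)

```text
time: 15.28
tool_pos: [0.5002, -0.065, 0.1871]
tcp_rot: [1.892, 2.208, -0.279]
wrist_force: [-5.1, 3.5, 4.9]
width: 0.339
grip_force: 61.4
```

```bash
python3 rd.py
```

```text
t 15.28 lean 0.292 pos 0.319 r 0.0602 ax 0.0001 F stand [-4.53  4.19  4.91] rxF -0.147 M.x 0.544 sum 0.396 w 0.34 g 61
```

Emit:
play_rows(
  commands=[
    [-0.3,0,0.01,0,0.05,0],
    [-0.3,0,0.01,0,0.05,0],
  ],
)

```text
time: 15.45
tool_pos: [0.5011, -0.0707, 0.1887]
tcp_rot: [1.946, 2.271, -0.189]
wrist_force: [-6.0, 3.2, 6.1]
width: 0.342
grip_force: 61.5
```

```bash
python3 rd.py
```

```text
t 15.45 lean 0.192 pos 0.219 r 0.0601 ax 0.0000 F stand [-5.47  4.07  6.07] rxF -0.159 M.x 0.522 sum 0.363 w 0.34 g 61
```

Emit:
play_rows(
  commands=[
    [-0.3,0,0.01,0,0.05,0],
    [-0.3,0,0.01,0,0.05,0],
  ],
)

```text
time: 15.62
tool_pos: [0.502, -0.0766, 0.1897]
tcp_rot: [1.998, 2.333, -0.093]
wrist_force: [-6.2, 2.6, 6.5]
width: 0.342
grip_force: 61.5
```

```bash
python3 rd.py
```

```text
t 15.62 lean 0.091 pos 0.119 r 0.0601 ax 0.0001 F stand [-5.68  3.55  6.54] rxF -0.165 M.x 0.544 sum 0.379 w 0.34 g 62
```

Emit:
play_rows(
  commands=[
    [-0.3,0,0.01,0,0.05,0],
    [-0.3,0,0.01,0,0.05,0],
  ],
)

```text
time: 15.78
tool_pos: [0.5029, -0.0825, 0.19]
tcp_rot: [-2.039, -2.38, -0.007]
wrist_force: [-5.2, 2.8, 7.5]
width: 0.341
grip_force: 61.6
```

```bash
python3 rd.py
```

```text
t 15.78 lean -0.009 pos 0.018 r 0.0601 ax 0.0001 F stand [-4.71  3.59  7.52] rxF -0.207 M.x 0.614 sum 0.407 w 0.34 g 62
```

Emit:
play_rows(
  commands=[
    [-0.3,0,0.01,0,0.05,0],
    [-0.3,0,0.01,0,0.05,0],
  ],
)

```text
time: 15.95
tool_pos: [0.5038, -0.0884, 0.1898]
tcp_rot: [-1.988, -2.322, -0.107]
wrist_force: [-6.1, 1.7, 7.4]
width: 0.34
grip_force: 61.6
```

```bash
python3 rd.py
```

```text
t 15.95 lean -0.109 pos -0.082 r 0.0600 ax 0.0001 F stand [-5.75  2.58  7.38] rxF -0.190 M.x 0.659 sum 0.468 w 0.34 g 62
```

Emit:
play_rows(
  commands=[
    [-0.3,0,0.01,0,0.05,0],
    [-0.3,0,0.01,0,0.05,0],
  ],
)

```text
time: 16.12
tool_pos: [0.5047, -0.0943, 0.189]
tcp_rot: [-1.935, -2.26, -0.201]
wrist_force: [-5.6, 1.6, 7.7]
width: 0.345
grip_force: 61.6
```

```bash
python3 rd.py
```

```text
t 16.12 lean -0.209 pos -0.182 r 0.0600 ax 0.0001 F stand [-5.31  2.48  7.7 ] rxF -0.230 M.x 0.651 sum 0.421 w 0.35 g 62
```

Emit:
play_rows(
  commands=[
    [-0.3,0,0.01,0,0.05,0],
    [-0.3,0,0.01,0,0.05,0],
  ],
)

```text
time: 16.28
tool_pos: [0.5056, -0.1001, 0.1875]
tcp_rot: [-1.88, -2.197, -0.291]
wrist_force: [-4.8, 1.3, 9.7]
width: 0.339
grip_force: 61.6
```

```bash
python3 rd.py
```

```text
t 16.28 lean -0.309 pos -0.283 r 0.0599 ax 0.0001 F stand [-4.57  2.03  9.66] rxF -0.278 M.x 0.708 sum 0.430 w 0.34 g 62
```

Emit:
play_rows(
  commands=[
    [-0.3,0,0.01,0,0.05,0],
    [-0.3,0,0.01,0,0.05,0],
  ],
)

```text
time: 16.45
tool_pos: [0.5065, -0.1057, 0.1856]
tcp_rot: [-1.824, -2.132, -0.377]
wrist_force: [-5.0, 1.4, 8.8]
width: 0.341
grip_force: 61.6
```

```bash
python3 rd.py
```

```text
t 16.45 lean -0.409 pos -0.383 r 0.0599 ax 0.0001 F stand [-4.76  2.11  8.76] rxF -0.313 M.x 0.797 sum 0.484 w 0.34 g 62
```

Emit:
play_rows(
  commands=[
    [-0.3,0,0.01,0,0.05,0],
    [-0.3,0,0.01,0,0.05,0],
  ],
)

```text
time: 16.62
tool_pos: [0.5074, -0.1111, 0.183]
tcp_rot: [-1.766, -2.065, -0.459]
wrist_force: [-5.4, 0.9, 9.0]
width: 0.338
grip_force: 61.6
```

```bash
python3 rd.py
```

```text
t 16.62 lean -0.509 pos -0.484 r 0.0599 ax 0.0001 F stand [-5.21  1.73  8.95] rxF -0.341 M.x 0.784 sum 0.443 w 0.34 g 62
```

Emit:
play_rows(
  commands=[
    [-0.3,0,0.01,0,0.05,0],
    [-0.3,0,0.01,0,0.05,0],
  ],
)

```text
time: 16.78
tool_pos: [0.5082, -0.1162, 0.1799]
tcp_rot: [-1.707, -1.997, -0.536]
wrist_force: [-5.4, 0.5, 9.4]
width: 0.345
grip_force: 61.6
```

```bash
python3 rd.py
```

```text
t 16.78 lean -0.609 pos -0.584 r 0.0599 ax 0.0002 F stand [-5.28  1.35  9.35] rxF -0.376 M.x 0.875 sum 0.499 w 0.34 g 62
```

Emit:
play_rows(
  commands=[
    [-0.3,0,0.01,0,0.05,0],
    [-0.3,0,0.01,0,0.05,0],
    [-0.3,0,0.01,0,0.05,0],
  ],
)

```text
time: 17.03
tool_pos: [0.5092, -0.1232, 0.1744]
tcp_rot: [-1.617, -1.891, -0.645]
wrist_force: [-5.2, -0.3, 8.4]
width: 0.338
grip_force: 61.5
```

```bash
python3 rd.py
```

```text
t 17.03 lean -0.760 pos -0.735 r 0.0598 ax 0.0001 F stand [-5.19  0.52  8.4 ] rxF -0.360 M.x 0.962 sum 0.602 w 0.34 g 62
```

```bash
cat > fit2.py <<'E'
from h import *
import json,sys
from scipy.optimize import least_squares
D=np.array([json.loads(l)[:7] for l in open("log.txt")]); P=np.array([json.loads(l) for l in open("log3.txt")])
t=D[:,0]; off=np.where(t<5.5,-.006,np.where(t<8,-.065,.028))
W1=D[:,1]+.76*off; d1=np.where((t>5.5)&(t<8),1,-1)
k1=[i for i in range(len(D)) if i not in (3,9)]
kp=np.r_[1:len(P)]
tt=P[:,0]; sec=np.array([-1.526]*len(P)); d2=-np.ones(len(P))
for a,o,d in eval(sys.argv[1]) if len(sys.argv)>1 else []: sec[tt>a]=o; d2[tt>a]=d
W2=.76*P[:,7]+.24*P[:,1]+sec
D=np.r_[D[k1],P[kp][:,:7]]; W=np.r_[W1[k1],W2[kp]]; dr=np.r_[d1[k1],d2[kp]]
g=np.r_[np.where(t<5.5,0,np.where(t<8,1,2))[k1],np.full(len(kp),3)]
t,th,tF,M,Fy,Fz,r=D.T; q=np.sin(th)*Fz-np.cos(th)*Fy; Mc=M-.455*np.sin(th)
def run(ff,cc,k,lab):
    def f(v):
        L,fr,a,b,c=v; fr=fr if ff else .4; c=c if cc else 0
        return np.r_[(tF+L*q+Mc+c-(fr*dr+a*np.sin(W)+b*np.cos(W)))[k],(v-[.17,.4,0,0,0])*[1,1e-3,1e-3,1e-3,1e-3]]
    s=least_squares(f,[.17,.4,0,0,0]); L,fr,a,b,c=s.x; C=np.linalg.inv(s.jac.T@s.jac)*np.mean(s.fun[:-5]**2)
    print(lab,ff,cc,"L %.3f fr %.3f c %.3f A %.3f beta0 %.1f rms %.3f"%(L,fr,c,np.hypot(a,b),np.degrees(np.arctan2(b,a)),np.std(s.fun[:-5])),"sd a,b",np.sqrt(np.diag(C))[2:4].round(3)); return s.fun[:-5]
al=t>0
for ff in (0,1):
  for cc in (0,1): e=run(ff,cc,al,"all"); 
run(0,0,(g>=1),"no0"); run(0,0,g>=2,"last2"); run(0,0,g==3,"last")
for L in (.163,.175,.185):
  print(L,"tau-+fr, binned by W:"); tau=tF+L*q+Mc-.4*dr
  for lo in np.arange(-2.4,.9,.4):
    m=(W>=lo)&(W<lo+.4); print("  W %.1f"%(lo+.2),[ (int(x),round(float(tau[m&(g==x)].mean()),3)) for x in range(4) if (m&(g==x)).any()])
print("W now",W[-1])
E
python3 fit2.py
```

```text
all 0 0 L 0.177 fr 0.400 c 0.000 A 0.219 beta0 143.6 rms 0.090 sd a,b [0.03  0.023]
all 0 1 L 0.177 fr 0.400 c -0.066 A 0.133 beta0 147.6 rms 0.087 sd a,b [0.049 0.043]
all 1 0 L 0.173 fr 0.370 c 0.000 A 0.200 beta0 143.8 rms 0.090 sd a,b [0.044 0.034]
all 1 1 L 0.181 fr 0.438 c -0.080 A 0.139 beta0 147.9 rms 0.086 sd a,b [0.05  0.043]
no0 0 0 L 0.177 fr 0.400 c 0.000 A 0.244 beta0 140.3 rms 0.075 sd a,b [0.025 0.02 ]
last2 0 0 L 0.179 fr 0.400 c 0.000 A 0.238 beta0 141.8 rms 0.074 sd a,b [0.035 0.034]
last 0 0 L 0.130 fr 0.400 c 0.000 A 0.395 beta0 -168.4 rms 0.067 sd a,b [0.143 0.159]
0.163 tau-+fr, binned by W:
  W -2.2 [(3, 0.175)]
  W -1.8 [(3, 0.246)]
  W -1.4 [(3, 0.232)]
  W -1.0 [(3, 0.282)]
  W -0.6 [(0, 0.155), (2, 0.382)]
  W -0.2 [(0, -0.027), (1, -0.021), (2, 0.206)]
  W 0.2 [(1, 0.014), (2, 0.219)]
  W 0.6 [(1, -0.101), (2, 0.077)]
  W 1.0 []
0.175 tau-+fr, binned by W:
  W -2.2 [(3, 0.101)]
  W -1.8 [(3, 0.193)]
  W -1.4 [(3, 0.196)]
  W -1.0 [(3, 0.259)]
  W -0.6 [(0, 0.124), (2, 0.293)]
  W -0.2 [(0, -0.052), (1, 0.099), (2, 0.131)]
  W 0.2 [(1, 0.156), (2, 0.167)]
  W 0.6 [(1, 0.046), (2, 0.034)]
  W 1.0 []
0.185 tau-+fr, binned by W:
  W -2.2 [(3, 0.039)]
  W -1.8 [(3, 0.149)]
  W -1.4 [(3, 0.166)]
  W -1.0 [(3, 0.239)]
  W -0.6 [(0, 0.099), (2, 0.219)]
  W -0.2 [(0, -0.073), (1, 0.198), (2, 0.069)]
  W 0.2 [(1, 0.274), (2, 0.123)]
  W 0.6 [(1, 0.168), (2, -0.002)]
  W 1.0 []
W now -2.267225376225908
```

Emit:
play_rows(
  commands=[
    [0,0,0,0,0,0],
    [0,0,0,0,0,0],
    [0,0,0,0,0,0],
    [0,0,0,0,0,0],
  ],
)

```text
time: 17.37
tool_pos: [0.5094, -0.1243, 0.1732]
tcp_rot: [-1.621, -1.893, -0.642]
wrist_force: [-4.0, -5.0, 6.9]
width: 0.339
grip_force: 61.9
```

```bash
cp log3.txt l3.bak; python3 rd.py; cp l3.bak log3.txt
```

```text
t 17.37 lean -0.755 pos -0.762 r 0.0597 ax 0.0002 F stand [-4.66 -4.36  6.91] rxF -0.096 M.x 0.488 sum 0.392 w 0.34 g 62
```

Emit:
play_rows(
  commands=[
    [0,0,0,0,0,0],
    [0,0,0,0,0,0],
    [0,0,0,0,0,0],
    [0,0,0,0,0,0],
    [0,0,0,0,0,0],
  ],
  grip=0,
)

```text
time: 17.78
tool_pos: [0.51, -0.1233, 0.1715]
tcp_rot: [-1.622, -1.892, -0.643]
wrist_force: [-1.1, 0.2, -0.2]
width: 1.0
grip_force: 0.0
```

Emit:
play_rows(
  commands=[
    [0,0,-1.5,0,0,0],
    [0,0,-1.5,0,0,0],
    [0,0,-1.5,0,0,0],
    [0,0,-1.0,0,0,0],
    [0,-0.2,0,0,0,0],
  ],
)

```text
time: 18.2
tool_pos: [0.5157, -0.164, 0.2145]
tcp_rot: [-1.626, -1.897, -0.646]
wrist_force: [0.5, -0.4, 0.3]
width: 1.001
grip_force: 0.0
```

Emit:
play_rows(
  commands=[
    [1.2,0,0.064,0,-0.107,0],
    [1.2,0,0.064,0,-0.107,0],
    [1.2,0,0.064,0,-0.107,0],
    [1.2,0,0.064,0,-0.107,0],
    [1.2,0,0.064,0,-0.107,0],
  ],
)

```text
time: 18.62
tool_pos: [0.5062, -0.1098, 0.2412]
tcp_rot: [-1.937, -2.256, -0.212]
wrist_force: [-0.0, 0.3, 0.6]
width: 1.003
grip_force: 0.0
```

Emit:
play_rows(
  commands=[
    [1.2,0,0.064,0,-0.107,0],
    [1.2,0,0.064,0,-0.107,0],
    [0,0,0,0,0,0],
    [0,0,0,0,0,0],
  ],
)

```text
time: 18.95
tool_pos: [0.5017, -0.0834, 0.243]
tcp_rot: [-2.037, -2.386, -0.007]
wrist_force: [0.5, 0.7, -0.2]
width: 1.001
grip_force: 0.0
```

```bash
python3 av.py 15 0;python3 rd.py; cp l3.bak log3.txt
```

```text
t 19.70 th -0.006 pos -0.018 r 0.1123 [-0.12  -0.046  0.211 -0.004] sd [0.476 0.417 0.443 0.029] tau(.163) 0.008 (.176) 0.008
halves [-0.13 -0.35  0.15  0.  ] [-0.11  0.22  0.27 -0.01]
t 19.70 lean -0.006 pos -0.018 r 0.1123 ax -0.0012 F stand [-0.22  0.36  0.41] rxF -0.041 M.x 0.051 sum 0.010 w 1.00 g 0
```

Emit:
play_rows(
  commands=[
    [0.15,0,1.5,0,0,0],
    [0,0,1.5,0,0,0],
    [0,0,1.3,0,0,0],
    [0,0,0.9,0,0,0],
    [0,0,0,0,0,0],
  ],
)

```text
time: 20.12
tool_pos: [0.5002, -0.0834, 0.188]
tcp_rot: [-2.04, -2.379, -0.003]
wrist_force: [-0.4, -0.4, 0.2]
width: 1.003
grip_force: 0.0
```

Emit:
play_rows(
  commands=[
    [0,0,0,0,0,0],
    [0,0,0,0,0,0],
    [0,0,0,0,0,0],
    [0,0,0,0,0,0],
    [0,0,-0.2,0,0,0],
  ],
  grip=1,
  force=60,
)

```text
time: 20.53
tool_pos: [0.5031, -0.0838, 0.1924]
tcp_rot: [-2.044, -2.383, -0.01]
wrist_force: [8.8, -1.5, -13.9]
width: 0.341
grip_force: 65.4
```

```bash
python3 rd.py; cp l3.bak log3.txt
```

```text
t 20.53 lean -0.006 pos -0.004 r 0.0624 ax 0.0001 F stand [  8.44  -2.77 -13.93] rxF 0.177 M.x -0.548 sum -0.371 w 0.34 g 65
```

Emit:
play_rows(
  commands=[
    [0.3,0,0.01,0,-0.05,0],
    [0.3,0,0.01,0,-0.05,0],
    [0.3,0,0.01,0,-0.05,0],
  ],
)

```text
time: 20.78
tool_pos: [0.5018, -0.075, 0.1918]
tcp_rot: [1.971, 2.296, -0.14]
wrist_force: [5.8, -1.3, -7.5]
width: 0.338
grip_force: 65.9
```

```bash
python3 rd.py
```

```text
t 20.78 lean 0.146 pos 0.139 r 0.0624 ax 0.0001 F stand [ 5.51 -2.16 -7.52] rxF 0.069 M.x 0.335 sum 0.403 w 0.34 g 66
```

Emit:
play_rows(
  commands=[
    [0.3,0,0.01,0,-0.05,0],
    [0.3,0,0.01,0,-0.05,0],
    [0.3,0,0.01,0,-0.05,0],
  ],
)

```text
time: 21.03
tool_pos: [0.5004, -0.0661, 0.1899]
tcp_rot: [1.889, 2.203, -0.278]
wrist_force: [5.6, -2.1, -6.6]
width: 0.343
grip_force: 65.9
```

```bash
python3 rd.py
```

```text
t 21.03 lean 0.296 pos 0.288 r 0.0625 ax 0.0000 F stand [ 5.23 -2.91 -6.59] rxF 0.058 M.x 0.542 sum 0.600 w 0.34 g 66
```

Emit:
play_rows(
  commands=[
    [0.3,0,0.01,0,-0.05,0],
    [0.3,0,0.01,0,-0.05,0],
    [0.3,0,0.01,0,-0.05,0],
  ],
)

```text
time: 21.28
tool_pos: [0.499, -0.0575, 0.1867]
tcp_rot: [1.805, 2.105, -0.405]
wrist_force: [4.0, -1.4, -5.6]
width: 0.336
grip_force: 66.0
```

```bash
python3 rd.py
```

```text
t 21.28 lean 0.445 pos 0.435 r 0.0625 ax 0.0000 F stand [ 3.78 -2.04 -5.55] rxF -0.030 M.x 0.767 sum 0.737 w 0.34 g 66
```

Emit:
play_rows(
  commands=[
    [0.3,0,0.01,0,-0.05,0],
    [0.3,0,0.01,0,-0.05,0],
    [0.3,0,0.01,0,-0.05,0],
  ],
)

```text
time: 21.53
tool_pos: [0.4978, -0.0496, 0.1822]
tcp_rot: [1.719, 2.003, -0.523]
wrist_force: [4.6, -1.4, -4.2]
width: 0.339
grip_force: 66.3
```

```bash
python3 rd.py
```

```text
t 21.53 lean 0.595 pos 0.583 r 0.0626 ax 0.0000 F stand [ 4.34 -2.12 -4.17] rxF -0.033 M.x 0.991 sum 0.958 w 0.34 g 66
```

Emit:
play_rows(
  commands=[
    [0.3,0,0.01,0,-0.05,0],
    [0.3,0,0.01,0,-0.05,0],
  ],
)

```text
time: 21.7
tool_pos: [0.4971, -0.0446, 0.1786]
tcp_rot: [1.659, 1.934, -0.597]
wrist_force: [2.7, -0.3, -3.3]
width: 0.339
grip_force: 66.5
```

```bash
python3 rd.py
```

```text
t 21.70 lean 0.694 pos 0.681 r 0.0626 ax 0.0000 F stand [ 2.61 -0.69 -3.32] rxF -0.098 M.x 1.178 sum 1.081 w 0.34 g 66
```

Emit:
play_rows(
  commands=[
    [-0.31,0,0.21,0,0.05,0],
    [-0.31,0,0.01,0,0.05,0],
    [-0.31,0,0.01,0,0.05,0],
    [-0.31,0,0.01,0,0.05,0],
  ],
)

```text
time: 22.03
tool_pos: [0.4987, -0.0542, 0.1847]
tcp_rot: [1.781, 2.077, -0.439]
wrist_force: [-3.5, 10.1, 2.3]
width: 0.335
grip_force: 68.4
```

```bash
python3 rd.py
```

```text
t 22.03 lean 0.487 pos 0.498 r 0.0622 ax 0.0002 F stand [-1.92 10.54  2.32] rxF -0.507 M.x 1.794 sum 1.286 w 0.33 g 68
```

Emit:
play_rows(
  commands=[
    [-0.31,0,0.01,0,0.05,0],
    [-0.31,0,0.01,0,0.05,0],
  ],
)

```text
time: 22.2
tool_pos: [0.4995, -0.0598, 0.1874]
tcp_rot: [1.839, 2.143, -0.355]
wrist_force: [-2.8, 8.9, 2.9]
width: 0.344
grip_force: 68.2
```

```bash
python3 rd.py
```

```text
t 22.20 lean 0.387 pos 0.396 r 0.0622 ax 0.0002 F stand [-1.46  9.18  2.93] rxF -0.456 M.x 1.924 sum 1.468 w 0.34 g 68
```

Emit:
play_rows(
  commands=[
    [-0.31,0,0.01,0,0.05,0],
    [-0.31,0,0.01,0,0.05,0],
  ],
)

```text
time: 22.37
tool_pos: [0.5004, -0.0656, 0.1894]
tcp_rot: [1.895, 2.208, -0.269]
wrist_force: [-1.2, 10.6, 1.6]
width: 0.337
grip_force: 68.0
```

```bash
python3 rd.py
```

```text
t 22.37 lean 0.286 pos 0.296 r 0.0622 ax 0.0001 F stand [ 0.41 10.66  1.63] rxF -0.604 M.x 1.990 sum 1.386 w 0.34 g 68
```

Emit:
play_rows(
  commands=[
    [-0.31,0,0.01,0,0.05,0],
    [-0.31,0,0.01,0,0.05,0],
  ],
)

```text
time: 22.53
tool_pos: [0.5013, -0.0716, 0.1909]
tcp_rot: [1.948, 2.271, -0.178]
wrist_force: [0.0, 9.3, 1.4]
width: 0.337
grip_force: 67.9
```

```bash
python3 rd.py
```

```text
t 22.53 lean 0.186 pos 0.197 r 0.0621 ax 0.0001 F stand [1.43 9.22 1.36] rxF -0.545 M.x 1.985 sum 1.440 w 0.34 g 68
```

Emit:
play_rows(
  commands=[
    [-0.31,0,0.01,0,0.05,0],
    [-0.31,0,0.01,0,0.05,0],
  ],
)

```text
time: 22.7
tool_pos: [0.5022, -0.0776, 0.1918]
tcp_rot: [2.001, 2.332, -0.082]
wrist_force: [0.1, 9.9, 2.5]
width: 0.339
grip_force: 67.7
```

```bash
python3 rd.py
```

```text
t 22.70 lean 0.086 pos 0.097 r 0.0621 ax 0.0001 F stand [1.61 9.76 2.47] rxF -0.589 M.x 1.952 sum 1.363 w 0.34 g 68
```

Emit:
play_rows(
  commands=[
    [-0.31,0,0.01,0,0.05,0],
    [-0.31,0,0.01,0,0.05,0],
  ],
)

```text
time: 22.87
tool_pos: [0.5032, -0.0837, 0.1921]
tcp_rot: [-2.04, -2.378, -0.018]
wrist_force: [0.4, 9.6, 1.9]
width: 0.337
grip_force: 67.5
```

```bash
python3 rd.py
```

```text
t 22.87 lean -0.014 pos -0.003 r 0.0621 ax 0.0002 F stand [1.81 9.47 1.88] rxF -0.588 M.x 1.874 sum 1.286 w 0.34 g 68
```

Emit:
play_rows(
  commands=[
    [-0.31,0,0.01,0,0.05,0],
    [-0.31,0,0.01,0,0.05,0],
  ],
)

```text
time: 23.03
tool_pos: [0.5041, -0.0898, 0.1917]
tcp_rot: [-1.989, -2.319, -0.117]
wrist_force: [1.0, 9.6, 1.4]
width: 0.338
grip_force: 67.4
```

```bash
python3 rd.py
```

```text
t 23.03 lean -0.114 pos -0.102 r 0.0621 ax 0.0002 F stand [2.42 9.32 1.41] rxF -0.584 M.x 1.793 sum 1.208 w 0.34 g 67
```

Emit:
play_rows(
  commands=[
    [-0.31,0,0.01,0,0.05,0],
    [-0.31,0,0.01,0,0.05,0],
  ],
)

```text
time: 23.2
tool_pos: [0.5051, -0.0959, 0.1907]
tcp_rot: [-1.936, -2.257, -0.212]
wrist_force: [1.1, 10.8, 0.5]
width: 0.338
grip_force: 67.2
```

```bash
python3 rd.py
```

```text
t 23.20 lean -0.214 pos -0.202 r 0.0620 ax 0.0002 F stand [ 2.7  10.5   0.52] rxF -0.644 M.x 1.696 sum 1.052 w 0.34 g 67
```

Emit:
play_rows(
  commands=[
    [-0.31,0,0.01,0,0.05,0],
    [-0.31,0,0.01,0,0.05,0],
  ],
)

```text
time: 23.37
tool_pos: [0.506, -0.1018, 0.1892]
tcp_rot: [-1.881, -2.194, -0.302]
wrist_force: [1.3, 10.9, 1.0]
width: 0.344
grip_force: 67.1
```

```bash
python3 rd.py
```

```text
t 23.37 lean -0.314 pos -0.302 r 0.0620 ax 0.0002 F stand [ 2.96 10.55  0.98] rxF -0.643 M.x 1.641 sum 0.998 w 0.34 g 67
```

Emit:
play_rows(
  commands=[
    [-0.31,0,0.01,0,0.05,0],
    [-0.31,0,0.01,0,0.05,0],
  ],
)

```text
time: 23.53
tool_pos: [0.5069, -0.1075, 0.187]
tcp_rot: [-1.824, -2.128, -0.387]
wrist_force: [1.9, 9.7, 0.5]
width: 0.339
grip_force: 67.0
```

```bash
python3 rd.py
```

```text
t 23.53 lean -0.415 pos -0.402 r 0.0620 ax 0.0002 F stand [3.31 9.28 0.5 ] rxF -0.541 M.x 1.509 sum 0.968 w 0.34 g 67
```

Emit:
play_rows(
  commands=[
    [-0.31,0,0.01,0,0.05,0],
    [-0.31,0,0.01,0,0.05,0],
  ],
)

```text
time: 23.7
tool_pos: [0.5077, -0.113, 0.1843]
tcp_rot: [-1.766, -2.061, -0.468]
wrist_force: [1.5, 11.2, 0.1]
width: 0.34
grip_force: 66.8
```

```bash
python3 rd.py
```

```text
t 23.70 lean -0.515 pos -0.501 r 0.0619 ax 0.0002 F stand [ 3.14 10.8   0.12] rxF -0.590 M.x 1.470 sum 0.880 w 0.34 g 67
```

Emit:
play_rows(
  commands=[
    [-0.31,0,0.01,0,0.05,0],
    [-0.31,0,0.01,0,0.05,0],
  ],
)

```text
time: 23.87
tool_pos: [0.5085, -0.1182, 0.1811]
tcp_rot: [-1.707, -1.992, -0.545]
wrist_force: [2.5, 11.6, 0.6]
width: 0.34
grip_force: 66.7
```

```bash
python3 rd.py
```

```text
t 23.87 lean -0.615 pos -0.601 r 0.0619 ax 0.0002 F stand [ 4.18 11.11  0.64] rxF -0.590 M.x 1.424 sum 0.835 w 0.34 g 67
```

Emit:
play_rows(
  commands=[
    [-0.31,0,0.01,0,0.05,0],
    [-0.31,0,0.01,0,0.05,0],
  ],
)

```text
time: 24.03
tool_pos: [0.5093, -0.123, 0.1773]
tcp_rot: [-1.647, -1.922, -0.618]
wrist_force: [1.9, 12.5, 0.6]
width: 0.335
grip_force: 66.6
```

```bash
python3 rd.py
```

```text
t 24.03 lean -0.715 pos -0.701 r 0.0619 ax 0.0002 F stand [ 3.78 12.09  0.59] rxF -0.595 M.x 1.413 sum 0.818 w 0.34 g 67
```

Emit:
play_rows(
  commands=[
    [0.31,0,0.01,0,-0.05,0],
    [0.31,0,0.01,0,-0.05,0],
    [0.31,0,0.01,0,-0.05,0],
    [0.31,0,0.01,0,-0.05,0],
  ],
)

```text
time: 24.37
tool_pos: [0.5082, -0.1158, 0.1821]
tcp_rot: [-1.775, -2.067, -0.459]
wrist_force: [4.0, 2.6, -5.9]
width: 0.337
grip_force: 67.7
```

```bash
python3 rd.py
```

```text
t 24.37 lean -0.504 pos -0.560 r 0.0615 ax 0.0002 F stand [ 4.33  2.01 -5.92] rxF 0.088 M.x -0.322 sum -0.233 w 0.34 g 68
```

Emit:
play_rows(
  commands=[
    [0.31,0,0.01,0,-0.05,0],
    [0.31,0,0.01,0,-0.05,0],
  ],
)

```text
time: 24.53
tool_pos: [0.5073, -0.1104, 0.1851]
tcp_rot: [-1.833, -2.135, -0.377]
wrist_force: [5.8, 1.2, -6.4]
width: 0.339
grip_force: 67.8
```

```bash
python3 rd.py
```

```text
t 24.53 lean -0.403 pos -0.458 r 0.0615 ax 0.0002 F stand [ 5.91  0.31 -6.43] rxF 0.158 M.x -0.385 sum -0.228 w 0.34 g 68
```

Emit:
play_rows(
  commands=[
    [0.31,0,0.01,0,-0.05,0],
    [0.31,0,0.01,0,-0.05,0],
  ],
)

```text
time: 24.7
tool_pos: [0.5065, -0.1049, 0.1876]
tcp_rot: [-1.889, -2.2, -0.291]
wrist_force: [4.5, 0.0, -4.9]
width: 0.338
grip_force: 68.0
```

```bash
python3 rd.py
```

```text
t 24.70 lean -0.302 pos -0.358 r 0.0615 ax 0.0002 F stand [ 4.4  -0.66 -4.93] rxF 0.144 M.x -0.277 sum -0.133 w 0.34 g 68
```

Emit:
play_rows(
  commands=[
    [0.31,0,0.01,0,-0.05,0],
    [0.31,0,0.01,0,-0.05,0],
  ],
)

```text
time: 24.87
tool_pos: [0.5055, -0.0991, 0.1895]
tcp_rot: [-1.944, -2.264, -0.201]
wrist_force: [4.6, -1.1, -3.9]
width: 0.34
grip_force: 68.1
```

```bash
python3 rd.py
```

```text
t 24.87 lean -0.202 pos -0.258 r 0.0615 ax 0.0002 F stand [ 4.42 -1.81 -3.87] rxF 0.169 M.x -0.246 sum -0.078 w 0.34 g 68
```

Emit:
play_rows(
  commands=[
    [0.31,0,0.01,0,-0.05,0],
    [0.31,0,0.01,0,-0.05,0],
  ],
)

```text
time: 25.03
tool_pos: [0.5047, -0.0931, 0.1908]
tcp_rot: [-1.996, -2.326, -0.106]
wrist_force: [3.5, -3.0, -3.0]
width: 0.331
grip_force: 68.3
```

```bash
python3 rd.py
```

```text
t 25.03 lean -0.102 pos -0.158 r 0.0616 ax 0.0002 F stand [ 3.04 -3.46 -3.  ] rxF 0.239 M.x -0.209 sum 0.031 w 0.33 g 68
```

Emit:
play_rows(
  commands=[
    [0.31,0,0.01,0,-0.05,0],
    [0.31,0,0.01,0,-0.05,0],
  ],
)

```text
time: 25.2
tool_pos: [0.5037, -0.0871, 0.1915]
tcp_rot: [2.045, 2.383, 0.006]
wrist_force: [1.4, -2.3, 0.5]
width: 0.336
grip_force: 68.5
```

```bash
python3 rd.py
```

```text
t 25.20 lean -0.002 pos -0.058 r 0.0616 ax 0.0002 F stand [ 1.   -2.46  0.52] rxF 0.150 M.x -0.192 sum -0.042 w 0.34 g 68
```

Emit:
play_rows(
  commands=[
    [0.31,0,0.01,0,-0.05,0],
    [0.31,0,0.01,0,-0.05,0],
  ],
)

```text
time: 25.37
tool_pos: [0.5028, -0.081, 0.1916]
tcp_rot: [1.995, 2.324, -0.094]
wrist_force: [1.0, -3.0, 1.4]
width: 0.342
grip_force: 68.7
```

```bash
python3 rd.py
```

```text
t 25.37 lean 0.098 pos 0.042 r 0.0617 ax 0.0002 F stand [ 0.59 -3.08  1.4 ] rxF 0.193 M.x -0.148 sum 0.045 w 0.34 g 69
```

Emit:
play_rows(
  commands=[
    [0.31,0,0.01,0,-0.05,0],
    [0.31,0,0.01,0,-0.05,0],
  ],
)

```text
time: 25.53
tool_pos: [0.5018, -0.075, 0.1911]
tcp_rot: [1.943, 2.263, -0.189]
wrist_force: [1.0, -2.8, 1.8]
width: 0.339
grip_force: 68.9
```

```bash
python3 rd.py
```

```text
t 25.53 lean 0.199 pos 0.142 r 0.0617 ax 0.0002 F stand [ 0.57 -2.95  1.82] rxF 0.196 M.x -0.203 sum -0.008 w 0.34 g 69
```

Emit:
play_rows(
  commands=[
    [0.31,0,0.01,0,-0.05,0],
    [0.31,0,0.01,0,-0.05,0],
  ],
)

```text
time: 25.7
tool_pos: [0.5009, -0.069, 0.1899]
tcp_rot: [1.889, 2.2, -0.28]
wrist_force: [-0.5, -3.3, 4.8]
width: 0.338
grip_force: 69.1
```

```bash
python3 rd.py
```

```text
t 25.70 lean 0.299 pos 0.241 r 0.0617 ax 0.0001 F stand [-0.98 -3.14  4.8 ] rxF 0.259 M.x -0.133 sum 0.125 w 0.34 g 69
```

Emit:
play_rows(
  commands=[
    [0.31,0,0.01,0,-0.05,0],
    [0.31,0,0.01,0,-0.05,0],
  ],
)

```text
time: 25.87
tool_pos: [0.5, -0.0632, 0.1882]
tcp_rot: [1.833, 2.134, -0.366]
wrist_force: [-1.4, -2.4, 6.3]
width: 0.34
grip_force: 69.4
```

```bash
python3 rd.py
```

```text
t 25.87 lean 0.399 pos 0.341 r 0.0618 ax 0.0002 F stand [-1.73 -2.17  6.25] rxF 0.255 M.x -0.268 sum -0.012 w 0.34 g 69
```

Emit:
play_rows(
  commands=[
    [0.31,0,0.01,0,-0.05,0],
    [0.31,0,0.01,0,-0.05,0],
  ],
)

```text
time: 26.03
tool_pos: [0.4992, -0.0575, 0.1858]
tcp_rot: [1.776, 2.067, -0.448]
wrist_force: [-3.4, -1.7, 7.5]
width: 0.334
grip_force: 69.6
```

```bash
python3 rd.py
```

```text
t 26.03 lean 0.499 pos 0.441 r 0.0617 ax 0.0001 F stand [-3.63 -1.18  7.55] rxF 0.265 M.x -0.300 sum -0.036 w 0.33 g 70
```

Emit:
play_rows(
  commands=[
    [0.31,0,0.01,0,-0.05,0],
    [0.31,0,0.01,0,-0.05,0],
  ],
)

```text
time: 26.2
tool_pos: [0.4983, -0.0521, 0.183]
tcp_rot: [1.718, 1.999, -0.526]
wrist_force: [-4.7, -0.1, 10.4]
width: 0.341
grip_force: 69.9
```

```bash
python3 rd.py; python3 fit2.py "[(20,-2.284,1),(21.8,-2.284,-1),(24.1,-2.284,1)]"
```

```text
t 26.20 lean 0.599 pos 0.541 r 0.0618 ax 0.0001 F stand [-4.64  0.64 10.42] rxF 0.297 M.x -0.357 sum -0.060 w 0.34 g 70
all 0 0 L 0.170 fr 0.400 c 0.000 A 0.254 beta0 147.4 rms 0.110 sd a,b [0.022 0.022]
all 0 1 L 0.170 fr 0.400 c 0.007 A 0.262 beta0 148.0 rms 0.110 sd a,b [0.038 0.024]
all 1 0 L 0.167 fr 0.379 c 0.000 A 0.249 beta0 149.8 rms 0.109 sd a,b [0.022 0.029]
all 1 1 L 0.167 fr 0.379 c 0.007 A 0.258 beta0 150.3 rms 0.109 sd a,b [0.038 0.031]
no0 0 0 L 0.171 fr 0.400 c 0.000 A 0.274 beta0 145.2 rms 0.105 sd a,b [0.022 0.022]
last2 0 0 L 0.168 fr 0.400 c 0.000 A 0.298 beta0 144.0 rms 0.104 sd a,b [0.023 0.024]
last 0 0 L 0.166 fr 0.400 c 0.000 A 0.272 beta0 149.0 rms 0.107 sd a,b [0.025 0.035]
0.163 tau-+fr, binned by W:
  W -2.2 [(3, 0.152)]
  W -1.8 [(3, 0.195)]
  W -1.4 [(3, 0.212)]
  W -1.0 [(3, 0.282)]
  W -0.6 [(0, 0.155), (2, 0.382)]
  W -0.2 [(0, -0.027), (1, -0.021), (2, 0.206)]
  W 0.2 [(1, 0.014), (2, 0.219)]
  W 0.6 [(1, -0.101), (2, 0.077)]
  W 1.0 []
0.175 tau-+fr, binned by W:
  W -2.2 [(3, 0.11)]
  W -1.8 [(3, 0.168)]
  W -1.4 [(3, 0.179)]
  W -1.0 [(3, 0.259)]
  W -0.6 [(0, 0.124), (2, 0.293)]
  W -0.2 [(0, -0.052), (1, 0.099), (2, 0.131)]
  W 0.2 [(1, 0.156), (2, 0.167)]
  W 0.6 [(1, 0.046), (2, 0.034)]
  W 1.0 []
0.185 tau-+fr, binned by W:
  W -2.2 [(3, 0.076)]
  W -1.8 [(3, 0.146)]
  W -1.4 [(3, 0.152)]
  W -1.0 [(3, 0.239)]
  W -0.6 [(0, 0.099), (2, 0.219)]
  W -0.2 [(0, -0.073), (1, 0.198), (2, 0.069)]
  W 0.2 [(1, 0.274), (2, 0.123)]
  W 0.6 [(1, 0.168), (2, -0.002)]
  W 1.0 []
W now -1.7291593543016752
```

```bash
cat >> fit2.py <<'E'
print("----")
tr=np.isin(t.round(2),[4.57,20.78,22.03,22.2,24.37,24.53])
run(0,0,~tr,"notrans"); run(0,1,~tr,"notrans"); run(0,0,(t>21.8)&~tr,"grasp3"); run(0,1,(t>21.8)&~tr,"grasp3"); run(0,0,(t>14)&~tr,"g2+3"); run(0,0,(t>14)&(t<20)|((t>8)&(t<12)),"neg1,2")
k=(t>20); L=.168; tau=tF+L*q+Mc-.4*dr
for i in np.where(k)[0]: print(round(t[i],2),dr[i],round(W[i],2),round(tau[i],2),end=" | ")
E
python3 fit2.py "[(20,-2.284,1),(21.8,-2.284,-1),(24.1,-2.284,1)]" | sed -n '/----/,$p'
```

```text
----
notrans 0 0 L 0.170 fr 0.400 c 0.000 A 0.256 beta0 146.8 rms 0.101 sd a,b [0.021 0.022]
notrans 0 1 L 0.170 fr 0.400 c -0.008 A 0.246 beta0 146.2 rms 0.101 sd a,b [0.037 0.024]
grasp3 0 0 L 0.163 fr 0.400 c 0.000 A 0.231 beta0 155.6 rms 0.109 sd a,b [0.058 0.069]
grasp3 0 1 L 0.163 fr 0.400 c 0.113 A 0.294 beta0 177.9 rms 0.109 sd a,b [0.287 0.291]
g2+3 0 0 L 0.164 fr 0.400 c 0.000 A 0.250 beta0 154.2 rms 0.097 sd a,b [0.023 0.036]
neg1,2 0 0 L 0.179 fr 0.400 c 0.000 A 0.238 beta0 141.8 rms 0.074 sd a,b [0.035 0.034]
20.78 1.0 -2.14 0.11 | 21.03 1.0 -1.99 0.21 | 21.28 1.0 -1.85 0.05 | 21.53 1.0 -1.7 0.2 | 21.7 1.0 -1.6 0.12 | 22.03 -1.0 -1.79 0.09 | 22.2 -1.0 -1.89 0.45 | 22.37 -1.0 -1.99 0.02 | 22.53 -1.0 -2.09 0.28 | 22.7 -1.0 -2.19 0.13 | 22.87 -1.0 -2.29 0.1 | 23.03 -1.0 -2.39 0.08 | 23.2 -1.0 -2.49 -0.19 | 23.37 -1.0 -2.59 -0.2 | 23.53 -1.0 -2.69 0.09 | 23.7 -1.0 -2.79 -0.09 | 23.87 -1.0 -2.89 -0.09 | 24.03 -1.0 -2.99 -0.08 | 24.37 1.0 -2.83 -0.23 | 24.53 1.0 -2.73 -0.07 | 24.7 1.0 -2.63 -0.05 | 24.87 1.0 -2.53 0.04 | 25.03 1.0 -2.43 0.31 | 25.2 1.0 -2.33 -0.03 | 25.37 1.0 -2.23 0.14 | 25.53 1.0 -2.13 0.05 | 25.7 1.0 -2.03 0.33 | 25.87 1.0 -1.93 0.15 | 26.03 1.0 -1.83 0.13 | 26.2 1.0 -1.73 0.18 |
```

Emit:
play_rows(
  commands=[
    [-0.31,0,0.01,0,0.05,0],
    [-0.31,0,0.01,0,0.05,0],
    [-0.31,0,0.01,0,0.05,0],
    [-0.31,0,0.01,0,0.05,0],
    [-0.31,0,0.01,0,0.05,0],
  ],
)

```text
time: 26.62
tool_pos: [0.5001, -0.0642, 0.1882]
tcp_rot: [1.864, 2.174, -0.316]
wrist_force: [-1.7, 5.7, 3.6]
width: 0.338
grip_force: 69.9
```

```bash
python3 rd.py
```

```text
t 26.62 lean 0.340 pos 0.325 r 0.0614 ax 0.0001 F stand [-0.82  5.93  3.56] rxF -0.275 M.x 0.860 sum 0.584 w 0.34 g 70
```

Emit:
play_rows(
  commands=[
    [-0.31,0,0.01,0,0.05,0],
    [-0.31,0,0.01,0,0.05,0],
  ],
)

```text
time: 26.78
tool_pos: [0.5011, -0.0701, 0.1898]
tcp_rot: [1.919, 2.238, -0.227]
wrist_force: [-1.4, 5.3, 3.2]
width: 0.34
grip_force: 69.8
```

```bash
python3 rd.py
```

```text
t 26.78 lean 0.240 pos 0.224 r 0.0614 ax 0.0002 F stand [-0.63  5.43  3.22] rxF -0.281 M.x 0.920 sum 0.639 w 0.34 g 70
```

Emit:
play_rows(
  commands=[
    [-0.31,0,0.01,0,0.05,0],
    [-0.31,0,0.01,0,0.05,0],
  ],
)

```text
time: 26.95
tool_pos: [0.502, -0.0761, 0.1909]
tcp_rot: [1.973, 2.3, -0.133]
wrist_force: [0.9, 5.8, 1.4]
width: 0.34
grip_force: 69.7
```

```bash
python3 rd.py
```

```text
t 26.95 lean 0.139 pos 0.124 r 0.0614 ax 0.0001 F stand [1.8  5.56 1.41] rxF -0.328 M.x 0.987 sum 0.659 w 0.34 g 70
```

Emit:
play_rows(
  commands=[
    [-0.31,0,0.01,0,0.05,0],
    [-0.31,0,0.01,0,0.05,0],
  ],
)

```text
time: 27.12
tool_pos: [0.5029, -0.0821, 0.1913]
tcp_rot: [2.024, 2.36, -0.035]
wrist_force: [1.2, 5.3, 1.4]
width: 0.337
grip_force: 69.5
```

```bash
python3 rd.py
```

```text
t 27.12 lean 0.039 pos 0.024 r 0.0613 ax 0.0001 F stand [2.03 5.05 1.43] rxF -0.307 M.x 0.992 sum 0.685 w 0.34 g 70
```

Emit:
play_rows(
  commands=[
    [-0.31,0,0.01,0,0.05,0],
    [-0.31,0,0.01,0,0.05,0],
  ],
)

```text
time: 27.28
tool_pos: [0.5039, -0.0882, 0.1911]
tcp_rot: [-2.016, -2.351, -0.066]
wrist_force: [1.2, 5.6, 1.4]
width: 0.346
grip_force: 69.4
```

```bash
python3 rd.py
```

```text
t 27.28 lean -0.061 pos -0.076 r 0.0613 ax 0.0002 F stand [2.08 5.39 1.38] rxF -0.336 M.x 0.997 sum 0.662 w 0.35 g 69
```

Emit:
play_rows(
  commands=[
    [-0.31,0,0.01,0,0.05,0],
    [-0.31,0,0.01,0,0.05,0],
  ],
)

```text
time: 27.45
tool_pos: [0.5048, -0.0942, 0.1903]
tcp_rot: [-1.964, -2.29, -0.163]
wrist_force: [2.0, 7.0, 0.1]
width: 0.336
grip_force: 69.2
```

```bash
python3 rd.py
```

```text
t 27.45 lean -0.161 pos -0.176 r 0.0612 ax 0.0002 F stand [3.02 6.61 0.06] rxF -0.400 M.x 0.906 sum 0.506 w 0.34 g 69
```

Emit:
play_rows(
  commands=[
    [-0.31,0,0.01,0,0.05,0],
    [-0.31,0,0.01,0,0.05,0],
  ],
)

```text
time: 27.62
tool_pos: [0.5057, -0.1001, 0.1889]
tcp_rot: [-1.91, -2.228, -0.255]
wrist_force: [2.1, 6.6, -0.1]
width: 0.336
grip_force: 69.1
```

```bash
python3 rd.py
```

```text
t 27.62 lean -0.262 pos -0.276 r 0.0612 ax 0.0002 F stand [ 3.05  6.26 -0.11] rxF -0.367 M.x 0.990 sum 0.624 w 0.34 g 69
```

Emit:
play_rows(
  commands=[
    [-0.31,0,0.01,0,0.05,0],
    [-0.31,0,0.01,0,0.05,0],
  ],
)

```text
time: 27.78
tool_pos: [0.5066, -0.1058, 0.1869]
tcp_rot: [-1.854, -2.163, -0.343]
wrist_force: [2.3, 8.4, -0.4]
width: 0.338
grip_force: 68.9
```

```bash
python3 rd.py
```

```text
t 27.78 lean -0.362 pos -0.376 r 0.0612 ax 0.0002 F stand [ 3.58  7.98 -0.42] rxF -0.445 M.x 0.931 sum 0.486 w 0.34 g 69
```

Emit:
play_rows(
  commands=[
    [-0.31,0,0.01,0,0.05,0],
    [-0.31,0,0.01,0,0.05,0],
  ],
)

```text
time: 27.95
tool_pos: [0.5074, -0.1113, 0.1844]
tcp_rot: [-1.797, -2.096, -0.426]
wrist_force: [3.1, 8.4, -1.0]
width: 0.34
grip_force: 68.8
```

```bash
python3 rd.py
```

```text
t 27.95 lean -0.462 pos -0.477 r 0.0612 ax 0.0002 F stand [ 4.35  7.86 -1.  ] rxF -0.399 M.x 0.851 sum 0.451 w 0.34 g 69
```

Emit:
play_rows(
  commands=[
    [-0.31,0,0.01,0,0.05,0],
    [-0.31,0,0.01,0,0.05,0],
  ],
)

```text
time: 28.12
tool_pos: [0.5083, -0.1165, 0.1812]
tcp_rot: [-1.739, -2.028, -0.505]
wrist_force: [3.3, 9.5, -0.7]
width: 0.339
grip_force: 68.6
```

```bash
python3 rd.py
```

```text
t 28.12 lean -0.563 pos -0.577 r 0.0611 ax 0.0002 F stand [ 4.7   8.91 -0.73] rxF -0.432 M.x 0.840 sum 0.408 w 0.34 g 69
```

Emit:
play_rows(
  commands=[
    [-0.31,0,0.01,0,0.05,0],
    [-0.31,0,0.01,0,0.05,0],
  ],
)

```text
time: 28.28
tool_pos: [0.509, -0.1214, 0.1776]
tcp_rot: [-1.679, -1.959, -0.58]
wrist_force: [3.4, 10.3, -0.6]
width: 0.337
grip_force: 68.5
```

```bash
python3 rd.py; python3 fit2.py "[(20,-2.284,1),(21.8,-2.284,-1),(24.1,-2.284,1),(26.3,-2.284,-1)]" | sed -e '/binned/d' -e '/  W/d'
```

```text
t 28.28 lean -0.663 pos -0.677 r 0.0611 ax 0.0002 F stand [ 4.87  9.64 -0.57] rxF -0.437 M.x 0.860 sum 0.423 w 0.34 g 68
all 0 0 L 0.170 fr 0.400 c 0.000 A 0.260 beta0 147.0 rms 0.109 sd a,b [0.022 0.021]
all 0 1 L 0.170 fr 0.400 c 0.014 A 0.276 beta0 148.4 rms 0.108 sd a,b [0.035 0.021]
all 1 0 L 0.167 fr 0.383 c 0.000 A 0.256 beta0 148.5 rms 0.108 sd a,b [0.021 0.025]
all 1 1 L 0.167 fr 0.381 c 0.016 A 0.273 beta0 150.1 rms 0.108 sd a,b [0.035 0.025]
no0 0 0 L 0.170 fr 0.400 c 0.000 A 0.280 beta0 145.0 rms 0.104 sd a,b [0.021 0.021]
last2 0 0 L 0.168 fr 0.400 c 0.000 A 0.301 beta0 144.4 rms 0.103 sd a,b [0.022 0.022]
last 0 0 L 0.166 fr 0.400 c 0.000 A 0.278 beta0 149.0 rms 0.105 sd a,b [0.023 0.032]
W now -2.9575115737721482
----
notrans 0 0 L 0.169 fr 0.400 c 0.000 A 0.262 beta0 146.6 rms 0.101 sd a,b [0.021 0.02 ]
notrans 0 1 L 0.169 fr 0.400 c 0.001 A 0.263 beta0 146.6 rms 0.101 sd a,b [0.034 0.021]
grasp3 0 0 L 0.163 fr 0.400 c 0.000 A 0.263 beta0 153.2 rms 0.106 sd a,b [0.046 0.055]
grasp3 0 1 L 0.163 fr 0.400 c 0.234 A 0.408 beta0 -171.1 rms 0.105 sd a,b [0.228 0.247]
g2+3 0
[... 431 characters left out ...]
.39 0.08 | 23.2 -1.0 -2.49 -0.19 | 23.37 -1.0 -2.59 -0.2 | 23.53 -1.0 -2.69 0.09 | 23.7 -1.0 -2.79 -0.09 | 23.87 -1.0 -2.89 -0.09 | 24.03 -1.0 -2.99 -0.08 | 24.37 1.0 -2.83 -0.23 | 24.53 1.0 -2.73 -0.07 | 24.7 1.0 -2.63 -0.05 | 24.87 1.0 -2.53 0.04 | 25.03 1.0 -2.43 0.31 | 25.2 1.0 -2.33 -0.03 | 25.37 1.0 -2.23 0.14 | 25.53 1.0 -2.13 0.05 | 25.7 1.0 -2.03 0.33 | 25.87 1.0 -1.93 0.15 | 26.03 1.0 -1.83 0.13 | 26.2 1.0 -1.73 0.18 | 26.62 -1.0 -1.96 0.09 | 26.78 -1.0 -2.06 0.17 | 26.95 -1.0 -2.16 0.1 | 27.12 -1.0 -2.26 0.23 | 27.28 -1.0 -2.36 0.17 | 27.45 -1.0 -2.46 -0.12 | 27.62 -1.0 -2.56 0.13 | 27.78 -1.0 -2.66 -0.18 | 27.95 -1.0 -2.76 -0.05 | 28.12 -1.0 -2.86 -0.15 | 28.28 -1.0 -2.96 -0.11 |
```

Emit:
play_rows(
  commands=[
    [0.31,0,0.01,0,-0.05,0],
    [0.31,0,0.01,0,-0.05,0],
    [0.31,0,0.01,0,-0.05,0],
    [0.31,0,0.01,0,-0.05,0],
  ],
)

```text
time: 28.62
tool_pos: [0.5078, -0.1138, 0.1826]
tcp_rot: [-1.805, -2.101, -0.418]
wrist_force: [4.4, 0.7, -5.9]
width: 0.34
grip_force: 69.5
```

Emit:
play_rows(
  commands=[
    [0.31,0,0.01,0,-0.05,0],
    [0.31,0,0.01,0,-0.05,0],
    [0.31,0,0.01,0,-0.05,0],
    [0.31,0,0.01,0,-0.05,0],
  ],
)

```text
time: 28.95
tool_pos: [0.5061, -0.1028, 0.1877]
tcp_rot: [-1.917, -2.234, -0.245]
wrist_force: [4.5, -2.7, -5.2]
width: 0.342
grip_force: 69.8
```

Emit:
play_rows(
  commands=[
    [0,0,0,0,0,0],
    [0,0,0,0,0,0],
    [0,0,0,0,0,0],
    [0,0,0,0,0,0],
    [0,0,0,0,0,0],
  ],
)

```text
time: 29.37
tool_pos: [0.506, -0.1023, 0.1879]
tcp_rot: [-1.914, -2.231, -0.249]
wrist_force: [5.4, 1.1, -0.8]
width: 0.34
grip_force: 70.2
```

Emit:
play_rows(
  commands=[
    [0,0,0,0,0,0],
    [0,0,0,0,0,0],
    [0,0,0,0,0,0],
    [0,0,0,0,0,0],
    [0,0,0,0,0,0],
  ],
)

```text
time: 29.78
tool_pos: [0.506, -0.1023, 0.1878]
tcp_rot: [-1.914, -2.23, -0.249]
wrist_force: [5.3, -0.8, 0.1]
width: 0.339
grip_force: 70.2
```

```bash
cp log3.txt l3.bak; python3 rd.py; cp l3.bak log3.txt; python3 - <<'E'
from h import *
import cv2
a=optics.read_camera("scene")[130:300,90:330]
cv2.imwrite("pics/g2.png",cv2.cvtColor(cv2.resize(a,None,fx=3,fy=3,interpolation=cv2.INTER_CUBIC),cv2.COLOR_RGB2BGR))
E
```

```text
t 29.78 lean -0.256 pos -0.317 r 0.0609 ax 0.0001 F stand [ 5.12 -1.57  0.13] rxF 0.088 M.x -0.799 sum -0.711 w 0.34 g 70
```

View pics/g2.png

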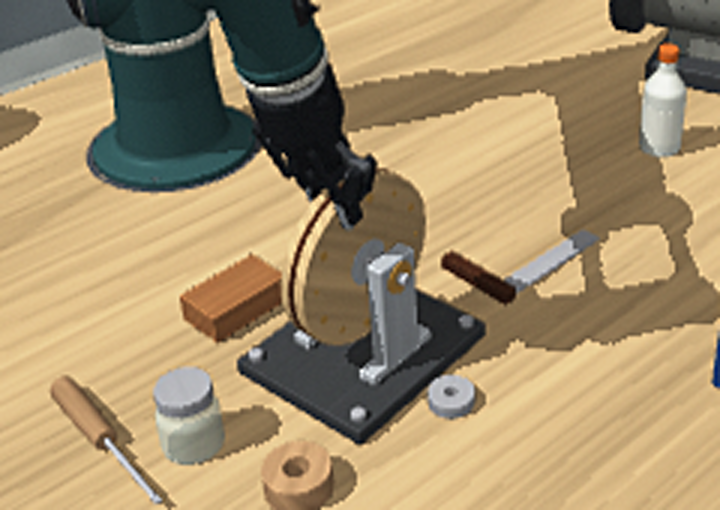

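The picture shows the fingers still pinching the rim, at about (355,190). The bystanders (block, driver, jar, spool, collar, square, glue) are where they started. The wheel is at the estimated angle, so I'm handing in.

```bash
python3 -c "
from workcell import order
print(order.finish_job())"
```

```text
the job is handed in; nothing more can be done
None
```

I handed the job in with the heavy side turned to my best estimate of straight down (about ±6° uncertainty, 15° allowed). The gripper was holding the rim still at about 70 N; no verdict came back.

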